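# Lock the brackets into a van's slotted rail and sign off the load monitor

### The job

Get the service van's bench rail ready for the road: hook every blue bracket on the bench by its claws into a free slot column of the grey slotted rail and press each one down past its orange catch until it is fully home and locked. Only when all of them are locked, sign off on the load monitor box by pressing the green, then the yellow, then the blue key fully down, one at a time, letting each spring back. Do not press the red alarm key, and leave the other things on the bench where they are.

Things in the scene. Friction and masses are not known exactly. Their poses are not given: they have to be found in the camera images.
- bracket0_grip (a point): Blue bracket 0 (may be absent): middle of the black grip zone on its rib, 50 mm above its flat underside. z up, x from claws to front lip. Base plate 100 (x) x 50 (y) x 5 mm, from 60 mm behind the point to 40 in front; 20 mm high front lip. Rib 12 mm thick (y), from 55 mm behind to 20 in front, top 15 mm above the point. Back plate 40 mm wide, rear face 60 mm behind the point, top 45 mm above it.
- bracket1_grip (a point): Blue bracket 1 (may be absent): middle of the black grip zone on its rib, 50 mm above its flat underside. z up, x from claws to front lip. Shape as bracket 0. Two steel claws, 6 mm wide (y), stick out 10.5 mm behind the back plate; undersides of their roots 14 mm below and 32 mm above the point; from each a 5 mm thick tooth points 18 mm down, leaving a 5.5 mm throat.
- bracket2_grip (a point): Blue bracket 2 (may be absent): middle of the black grip zone on its rib, 50 mm above its flat underside. z up, x from claws to front lip. Same shape as bracket 0. Each weighs 160 to 260 g.
- bracket3_grip (a point): Blue bracket 3 (may be absent): middle of the black grip zone on its rib, 50 mm above its flat underside. z up, x from claws to front lip. Same shape as bracket 0.
- home0 (a point): Where a bracket's grip point lies once locked in the slot column at the rail's -y end; x = outward normal of the rail's face, z up. The face is 60 mm behind the point, which is 85 mm above the bench. Any column will do for any bracket. Each has two slots 12 mm wide (y), 33 mm high, lower edges 14 mm below and 32 mm above this point.
- home1 (a point): Where a bracket's grip point lies once locked in the slot column at the rail's second place from the -y end; x = outward normal of the rail's face, z up. To hook: bracket upright and square to the face, 18 to 25 mm (best 21) above this height, push along -x until the back plate meets the face, then lower. Lifting by over 18 mm unhooks it.
- home2 (a point): Where a bracket's grip point lies once locked in the slot column at the rail's third place from the -y end; x = outward normal of the rail's face, z up. About 12 mm above the locked height a bracket rests on the orange catch, hooked but not locked; a push of 7 to 15 N down on the top of the rib near the back plate (35 mm behind the grip point) carries it on to the stop.
- home3 (a point): Where a bracket's grip point lies once locked in the slot column at the rail's +y end; x = outward normal of the rail's face, z up. As home0.
- rail: Grey slotted rail, fixed: upright sheet 4 mm thick, 340 mm long (y), 165 mm high, slot columns 80 mm apart. Origin at the bench under the middle of its face; x = outward normal. Orange spring catch below each column: rounded nub standing 4 mm out of the face, 44 mm above the bench; it must be passed by pressing down, the bracket's weight does not do it.
- monitor: Load monitor, fixed grey box 130 x 130 mm, 40 mm high, with four round keys in a 2 x 2 square, 52 mm apart, in any order. Origin under its centre.
- key_green_top (a point): Centre of the top face of the green key, 26 mm across, 22 mm above the monitor box when released; pressed straight down.
- key_green (a joint): How far the green key is down, m: 0 released, 0.006 fully down (5 N; first moves at 1.5 N; springs back). Counts as pressed beyond 0.0042, kept for 0.1 s.
- key_yellow_top (a point): Centre of the top face of the yellow key, 26 mm across, 22 mm above the monitor box when released; pressed straight down.
- key_yellow (a joint): How far the yellow key is down, m: 0 released, 0.006 fully down (5 N; first moves at 1.5 N; springs back). Counts as pressed beyond 0.0042, kept for 0.1 s.
- key_blue_top (a point): Centre of the top face of the blue key, 26 mm across, 22 mm above the monitor box when released; pressed straight down.
- key_blue (a joint): How far the blue key is down, m: 0 released, 0.006 fully down (5 N; first moves at 1.5 N; springs back). Counts as pressed beyond 0.0042, kept for 0.1 s.
- key_red_top (a point): Centre of the top face of the red key, 26 mm across, 22 mm above the monitor box when released; pressed straight down.
- key_red (a joint): How far the red key is down, m: 0 released, 0.006 fully down (5 N; first moves at 1.5 N; springs back). The red key is the alarm and is not to be pressed.
- can: Bystander, loose: aluminium spray can with a yellow label, 58 mm across, 170 mm tall, standing. Origin at its underside; leave where it is.
- tape: Bystander, loose: yellow tape measure, 66 x 40 x 60 mm. Origin at its underside; leave where it is.
- driver: Bystander, loose: orange-handled screwdriver lying down. Origin at its underside; leave where it is.
- spanner: Bystander, loose: steel spanner lying down. Origin at its underside; leave where it is.
- jar: Bystander, loose: small clear jar with a blue cap, 56 mm across, 65 mm tall. Origin at its underside; leave where it is.
Things that resemble listed ones, but are neither listed nor needed, are in the scene too. What is shaped like the part that bears bracket2_grip but pink, turquoise or white is not meant.

How it is judged (in metres and radians):
On the way, in this order (a step that is already met when the one before it is completed fails the run):
1. every bracket present is hooked into a slot column and pressed down past its catch (((horizontal distance between bracket0_grip and home0 below 0.007 m and z of bracket0_grip in the frame of home0 between -0.004 and 0.004 m and angle between the z axis of bracket0_grip and the z axis of home0, either way round below 0.12 rad and angle between the x axis of bracket0_grip and the x axis of home0, either way round below 0.15 rad) or (horizontal distance between bracket0_grip and home1 below 0.007 m and z of bracket0_grip in the frame of home1 between -0.004 and 0.004 m and angle between the z axis of bracket0_grip and the z axis of home1, either way round below 0.12 rad and angle between the x axis of bracket0_grip and the x axis of home1, either way round below 0.15 rad) or (horizontal distance between bracket0_grip and home2 below 0.007 m and z of bracket0_grip in the frame of home2 between -0.004 and 0.004 m and angle between the z axis of bracket0_grip and the z axis of home2, either way round below 0.12 rad and angle between the x axis of bracket0_grip and the x axis of home2, either way round below 0.15 rad) or (horizontal distance between bracket0_grip and home3 below 0.007 m and z of bracket0_grip in the frame of home3 between -0.004 and 0.004 m and angle between the z axis of bracket0_grip and the z axis of home3, either way round below 0.12 rad and angle between the x axis of bracket0_grip and the x axis of home3, either way round below 0.15 rad)) and ((horizontal distance between bracket1_grip and home0 below 0.007 m and z of bracket1_grip in the frame of home0 between -0.004 and 0.004 m and angle between the z axis of bracket1_grip and the z axis of home0, either way round below 0.12 rad and angle between the x axis of bracket1_grip and the x axis of home0, either way round below 0.15 rad) or (horizontal distance between bracket1_grip and home1 below 0.007 m and z of bracket1_grip in the frame of home1 between -0.004 and 0.004 m and angle between the z axis of bracket1_grip and the z axis of home1, either way round below 0.12 rad and angle between the x axis of bracket1_grip and the x axis of home1, either way round below 0.15 rad) or (horizontal distance between bracket1_grip and home2 below 0.007 m and z of bracket1_grip in the frame of home2 between -0.004 and 0.004 m and angle between the z axis of bracket1_grip and the z axis of home2, either way round below 0.12 rad and angle between the x axis of bracket1_grip and the x axis of home2, either way round below 0.15 rad) or (horizontal distance between bracket1_grip and home3 below 0.007 m and z of bracket1_grip in the frame of home3 between -0.004 and 0.004 m and angle between the z axis of bracket1_grip and the z axis of home3, either way round below 0.12 rad and angle between the x axis of bracket1_grip and the x axis of home3, either way round below 0.15 rad)) and ((horizontal distance between bracket2_grip and home0 below 0.007 m and z of bracket2_grip in the frame of home0 between -0.004 and 0.004 m and angle between the z axis of bracket2_grip and the z axis of home0, either way round below 0.12 rad and angle between the x axis of bracket2_grip and the x axis of home0, either way round below 0.15 rad) or (horizontal distance between bracket2_grip and home1 below 0.007 m and z of bracket2_grip in the frame of home1 between -0.004 and 0.004 m and angle between the z axis of bracket2_grip and the z axis of home1, either way round below 0.12 rad and angle between the x axis of bracket2_grip and the x axis of home1, either way round below 0.15 rad) or (horizontal distance between bracket2_grip and home2 below 0.007 m and z of bracket2_grip in the frame of home2 between -0.004 and 0.004 m and angle between the z axis of bracket2_grip and the z axis of home2, either way round below 0.12 rad and angle between the x axis of bracket2_grip and the x axis of home2, either way round below 0.15 rad) or (horizontal distance between bracket2_grip and home3 below 0.007 m and z of bracket2_grip in the frame of home3 between -0.004 and 0.004 m and angle between the z axis of bracket2_grip and the z axis of home3, either way round below 0.12 rad and angle between the x axis of bracket2_grip and the x axis of home3, either way round below 0.15 rad)) and ((horizontal distance between bracket3_grip and home0 below 0.007 m and z of bracket3_grip in the frame of home0 between -0.004 and 0.004 m and angle between the z axis of bracket3_grip and the z axis of home0, either way round below 0.12 rad and angle between the x axis of bracket3_grip and the x axis of home0, either way round below 0.15 rad) or (horizontal distance between bracket3_grip and home1 below 0.007 m and z of bracket3_grip in the frame of home1 between -0.004 and 0.004 m and angle between the z axis of bracket3_grip and the z axis of home1, either way round below 0.12 rad and angle between the x axis of bracket3_grip and the x axis of home1, either way round below 0.15 rad) or (horizontal distance between bracket3_grip and home2 below 0.007 m and z of bracket3_grip in the frame of home2 between -0.004 and 0.004 m and angle between the z axis of bracket3_grip and the z axis of home2, either way round below 0.12 rad and angle between the x axis of bracket3_grip and the x axis of home2, either way round below 0.15 rad) or (horizontal distance between bracket3_grip and home3 below 0.007 m and z of bracket3_grip in the frame of home3 between -0.004 and 0.004 m and angle between the z axis of bracket3_grip and the z axis of home3, either way round below 0.12 rad and angle between the x axis of bracket3_grip and the x axis of home3, either way round below 0.15 rad))), for 0.3 s.
2. the green key alone is pressed (value of joint key_green above 0.0042 m and value of joint each of key_yellow, key_blue, key_red below 0.002 m), for 0.1 s.
3. the yellow key alone is pressed (value of joint key_yellow above 0.0042 m and value of joint each of key_green, key_blue, key_red below 0.002 m), for 0.1 s.
4. the blue key alone is pressed (value of joint key_blue above 0.0042 m and value of joint each of key_green, key_yellow, key_red below 0.002 m), for 0.1 s.
At the end, for the whole second after the job is handed in: Every bracket present is locked in a slot column (its grip point within 7 mm sideways and 4 mm in height of that column's home point, square to the rail within about 0.12 rad), at rest, after which green, yellow and blue were each pressed alone beyond 4.2 mm in that order; all keys are released (all of step 1 and linear speed of each of bracket0, bracket1, bracket2, bracket3 below 0.02 m/s and value of joint each of key_green, key_yellow, key_blue, key_red below 0.0015 m); the robot touches nothing.
It fails at once if the red alarm key is pressed (value of joint key_red above 0.003 m).
It fails at once if two keys are pressed at once (value of joint each of key_green, key_yellow above 0.003 m or value of joint each of key_green, key_blue above 0.003 m or value of joint each of key_yellow, key_blue above 0.003 m).
It fails at once if a bystander is pushed more than 4 cm (distance of any of can, tape, driver, spanner, jar from where it was at the start of the episode above 0.04 m).
Of bracket0, bracket1, bracket2, bracket3 only 3 to 4 are there at a start; the rules pass over those that are not, and their reading is None.
At some moment in a run one of bracket0, bracket1, bracket2, bracket3 may be knocked a few centimetres aside while the robot is not near it.
It also fails if it takes over 210 s, if anything falls off the work surface, if the arm or the gripper's body presses on something with over 40 N, if the wrist force passes 120 N, or if a joint passes its speed limit or range.

### The arm

A 7-joint arm with a two-finger parallel gripper is mounted at the origin on the work surface. World frame = base frame: x ahead of the robot, y to its left, z up, the work surface at z = 0. Lengths are in mm, angles in rad, forces in N, time in s.
With the tool pointing down it reaches from about 400 to 925 mm from the base axis. Payload 4.1 kg.
Tool frame: the origin (TCP) lies between the finger pads; the fingertips stand 25 mm ahead of it and the grasp point (between the pads) lies 6 mm ahead of it; z points along the fingers, y is the line along which they close (so a half turn about z gives the same grasp; the last joint's range is limited). The gripper opens to 85 mm and grips with 20 to 120 N. Pads are 22 mm wide; open, the fingers measure 114 mm over their backs; the gripper's body (76 mm by 85 mm) begins 54 mm behind the grasp point. The pads swing forward as they close: fully open they stand 13 mm farther back than shut.
Start: joints at [-1.274, 0.398, 0.045, 1.537, -0.019, 1.207, -0.051], TCP at [250.586, 599.789, 256.347] pointing down, gripper open.
Joint ranges: [-2.82, 2.82], [-0.49, 2.23], [-1.37, 1.46], [0, 2.46], [-1.36, 4.5], [0.23, 2], [-2.94, 2.94]. Speed limits (rad/s): [2.57, 2.57, 3.14, 3.14, 3.14, 3.14, 3.14].

### API

Orientations are given as [roll, pitch, yaw] about the fixed x, y, z axes, in that order (R = Rz(yaw) Ry(pitch) Rx(roll)).
In Python, from workcell import arm gives the robot as it stands. The module is installed in compiled form; this text tells all that it offers.
- The arm moves only by the tool play_rows, never from a script. Its argument "commands" is a list of rows, each a list of 5 numbers: the shift along the tool's x, y, z in cm, then the turn about the tool's z in degrees, then the gripper's target within -1 to 1 (fully open at 1, half-way at 0, shut at -1). In form: [[x, y, z, twist, claw], ...]. A call has 1 to 5 rows; each row is the pose to reach, as a shift and turn from the pose commanded when the call began, along the tool's axes at that moment; what a row does not reach only later rows make up. A row lasts 1/12 s, in which the tool goes at most 41.7 mm and 7.16 degrees, less where a joint would pass 70% of its speed; a pose out of reach is approached as far as the arm can. A call with a gripper value outside its range is refused whole. The fingers move at their own pace and stop on an object; "grip_force" is the grip in N (left out, the last holds). Time passes only in rows, so rows that repeat a pose let the fingers close. It gives the time, the measured TCP pose, the force, the opening and the grip force at its end, in the units of the state.
- arm.sense(): the state, without advancing time (a new reading comes with each control period).
- arm.read_camera(name): name is "scene" or "top" or "wrist"; returns a dict with "color" (400x640x3 uint8, red, green, blue), "fx", "fy", "cx", "cy" (pixels), "rvec" (rotation vector, rad) and "tvec" (3), from world to camera coordinates, as OpenCV has them. Camera axes: x right, y down, z forward; pixel columns grow to the right and rows downward; lengths in mm; the calibration is good to about 2 mm. A picture is of the moment at which its call begins. There is no depth.
- arm.sign_off(): hands the job in; it is judged then, once.
The state is a dict: "clock": time; "joints": joint angles; "joint_vel": joint speeds; "joint_efforts": joint torques, N m; "tool_pos": TCP position; "eef_rot": TCP orientation; "wrist_force": force on the tool from outside, world axes, zero at the start; "wrist_torque": the same for the moment, N m; "finger_gap": opening from 0.0 (shut) to 1.0 (fully open); "gripper_force": force on a finger pad.
Only numpy, scipy, OpenCV 4.12 (cv2) and the standard library are available. Lean on these libraries where they do the work, as an engineer would, in place of code of your own. Each camera call takes 0.05 s, during which the arm holds its last target. There are 200 camera calls.

## Working session

There is one attempt and no reset: what is moved stays moved. The work goes in short steps, Python scripts to look and compute and a tool call to move; the robot and the scene stay as the last step left them, time stands still between calls to the robot, and variables do not carry over. Pictures are saved under pics/ and viewed, at most 14 in all, crops included, and the job is handed in when it is done.

Besides the shell and the picture viewer there is one more tool, called in YAML: its name, and indented under it one key for each argument. play_rows: Moves the arm, as the interface text tells. Its arguments: {"type":"object","properties":{"commands":{"type":"array","items":{"type":"array","items":{"type":"number"}}},"grip_force":{"type":"number"}},"required":["commands"]}

```bash
mkdir -p pics; ls; cat > h.py <<'E'
import numpy as np, cv2
from workcell import arm
def cam(n):
    c=arm.read_camera(n); c['K']=np.array([[c['fx'],0,c['cx']],[0,c['fy'],c['cy']],[0,0,1.]])
    c['R']=cv2.Rodrigues(np.array(c['rvec'],float))[0]; c['t']=np.array(c['tvec'],float).reshape(3); return c
def ray(c,u,v):
    d=c['R'].T@np.linalg.solve(c['K'],np.array([u,v,1.])); return -c['R'].T@c['t'],d
def onz(c,u,v,z):
    o,d=ray(c,u,v); return o+d*(z-o[2])/d[2]
def proj(c,p):
    q=c['K']@(c['R']@np.array(p,float)+c['t']); return q[:2]/q[2]
def save(c,name,box=None,k=1):
    im=c['color'][:,:,::-1]
    if box: im=im[box[1]:box[3],box[0]:box[2]]
    cv2.imwrite('pics/'+name,cv2.resize(im,None,fx=k,fy=k,interpolation=cv2.INTER_CUBIC))
E
python3 - <<'E'
from h import *
import pickle
for n in ('scene','top'):
    c=cam(n); save(c,n+'0.png',k=1.25); pickle.dump(c,open(n+'0.pkl','wb')); print(n,-c['R'].T@c['t'],c['R'][2],c['fx'])
s=arm.sense(); print(s)
E
```

```text
pics
scene [1330.05328013 -489.04965909  680.40408096] [-0.75148001  0.40520176 -0.52066239] 447.52741337323596
top [436.59236975 -42.54829037 937.11397877] [ 0.06604342 -0.0052257  -0.99780307] 383.97950020688535
{'clock': 0.1, 'joints': array([-1.27398986,  0.39912964,  0.04505563,  1.53772545, -0.01870398,
        1.20687896, -0.05069778]), 'joint_vel': array([-0.00049274, -0.00264556,  0.00090086, -0.0040196 ,  0.00080572,
        0.0006612 , -0.00096881]), 'joint_efforts': array([ 4.19230360e-03, -4.76265085e+01,  1.37036037e+00, -2.54949224e+01,
        1.18140123e-02,  5.01172544e-03, -2.65261878e-05]), 'tool_pos': array([250.39695429, 599.28709634, 255.37288939]), 'eef_rot': array([-3.13987743e+00,  1.23962893e-04,  2.74588182e+00]), 'wrist_force': array([ 0.59100827, -0.33572836,  1.01145411]), 'wrist_torque': array([-0.02940771, -0.05392764, -0.0323208 ]), 'gripper_force': 0.0, 'finger_gap': 0.998348795101984}
```

View pics/scene0.png

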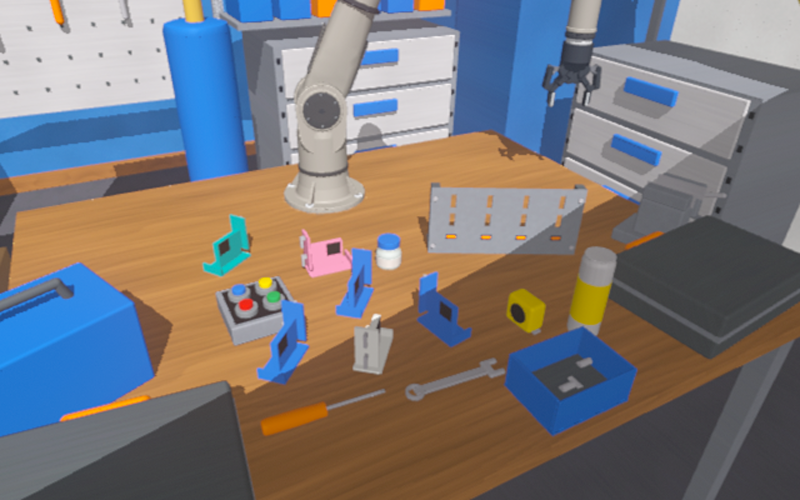

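View pics/top0.png

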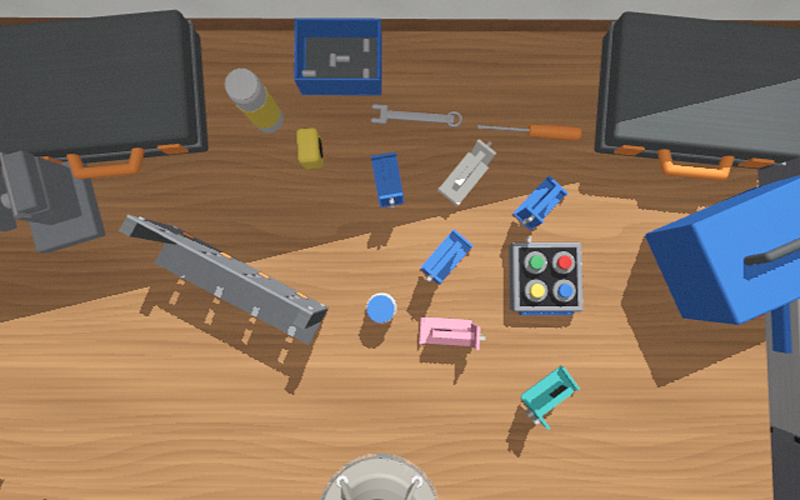

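The scene view shows three blue brackets, at about (440,310), (355,285) and (285,345) in the enlarged image. In the top view these are (387,180), (447,257) and (540,202). The pink, turquoise and white ones are decoys, and the blue box and toolbox are other objects. The rail runs from (125,220) to (325,310) in the top view and the monitor is at (547,277). Next I measure the rail, keys and brackets.

```bash
python3 - <<'E'
from h import *
import pickle
S=pickle.load(open('scene0.pkl','rb'));T=pickle.load(open('top0.pkl','rb'))
def blobs(c,lo,hi,box,amin=8):
    h=cv2.cvtColor(c['color'],cv2.COLOR_RGB2HSV); m=cv2.inRange(h,lo,hi); k=np.zeros_like(m); k[box[1]:box[3],box[0]:box[2]]=1; m*=k
    n,l,st,ce=cv2.connectedComponentsWithStats(m); return [(ce[i],st[i,4],l==i) for i in range(1,n) if st[i,4]>=amin]
print('catches scene')
for p,a,_ in blobs(S,(5,150,120),(25,255,255),(340,175,470,205)): print(p.round(1),a,onz(S,*p,44).round(1))
print('catches top')
for p,a,_ in blobs(T,(5,120,120),(25,255,255),(90,160,270,260),3): print(p.round(1),a,onz(T,*p,44).round(1))
for nm,lo,hi in (('g',(50,80,80),(75,255,255)),('y',(22,120,120),(32,255,255)),('b',(100,120,80),(120,255,255)),('r',(0,150,100),(4,255,255))):
    for c,b in ((T,(412,196,464,246)),(S,(170,215,240,270))):
        for p,a,_ in blobs(c,lo,hi,b,15): print(nm,p.round(1),a,onz(c,*p,62).round(1))
print('brackets top')
for p,a,m in blobs(T,(100,100,60),(125,255,255),(290,110,460,235),150):
    print(p.round(1),a,onz(T,*p,20).round(1),cv2.minAreaRect(np.argwhere(m)[:,::-1].astype(np.float32)))
im=T['color'][:,:,::-1]
a=cv2.resize(im[115:235,285:465],None,fx=4.4,fy=4.4,interpolation=cv2.INTER_CUBIC)
cv2.imwrite('pics/c1.png',a[:520])
E
```

```text
catches scene
[360.2 189. ] 20 [414.7 146.7  44. ]
[388.  189.5] 14 [452.5 216.6  44. ]
[416.  189.9] 19 [489.7 287.5  44. ]
[444.2 190. ] 20 [526.1 359.8  44. ]
catches top
[179.9 203. ] 11181 [494.3 285.7  44. ]
[241.3 195.3] 3 [512.4 143.3  44. ]
g [428.9 209.6] 98 [ 478.8 -289.    62. ]
g [218.5 237. ] 82 [ 484.6 -288.5   62. ]
y [429.1 232.2] 98 [ 427.3 -288.5   62. ]
y [211.9 225.8] 82 [ 433.3 -288.9   62. ]
b [451.9 232.2] 99 [ 427.4 -340.6   62. ]
b [190.5 231.5] 71 [ 434.2 -340.6   62. ]
b [231.9 255.5] 420 [ 563.8 -282.8   62. ]
r [451.3 209.5] 90 [ 479.1 -340.1   62. ]
r [196.5 243. ] 83 [ 484.7 -339.9   62. ]
brackets top
[309.6 142.8] 799 [642.1 -14.7  20. ] ((309.7384948730469, 143.37155151367188), (41.50740432739258, 19.832740783691406), 80.13418579101562)
[432.1 161.6] 831 [ 596.8 -310.4   20. ] ((432.1935729980469, 162.61402893066406), (22.272817611694336, 42.25499725341797), 43.02506637573242)
[357.  204.9] 827 [ 491.8 -128.5   20. ] ((356.8176574707031, 205.12942504882812), (20.499929428100586, 41.433719635009766), 40.601295471191406)
```

View pics/c1.png

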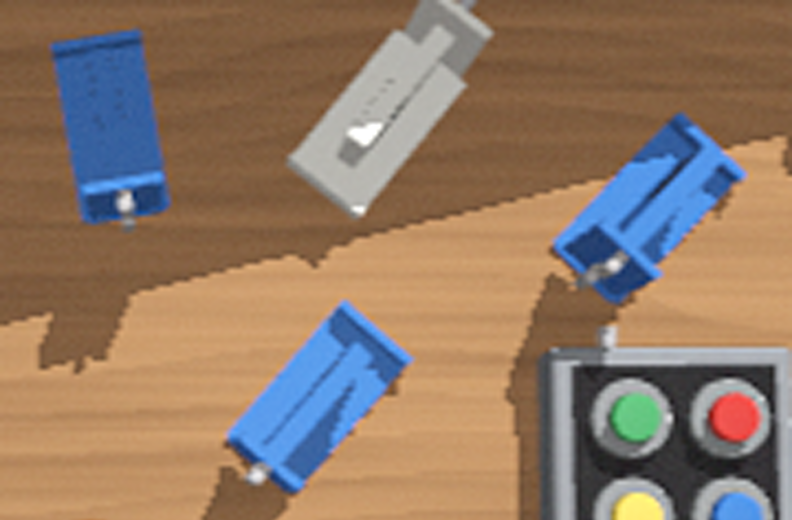

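```bash
cat >> h.py <<'E'
def plan(wps,start=None):
    "wps: (x,y,z,yawdeg) one call each; prints shift cm, twist deg"
    if start is None:
        s=arm.sense(); start=[*s['tool_pos'],np.degrees(s['eef_rot'][2])]
    p=np.array(start[:3],float); y=start[3]
    for w in wps:
        d=np.array(w[:3])-p; a=np.radians(y); tw=(y-w[3]+180)%360-180
        sh=[d[0]*np.cos(a)+d[1]*np.sin(a), d[0]*np.sin(a)-d[1]*np.cos(a), -d[2]]
        print((np.array(sh)/10).round(2), round(tw,2),'rows %.1f'%max(np.linalg.norm(d)/41.7,abs(tw)/7.16)); p=np.array(w[:3],float); y=w[3]
E
python3 - <<'E'
from h import *
plan([(400,500,260,157.33),(520,340,260,150),(540,150,260,140),(520,-40,260,140),(470,-128,260,140)],[250.586,599.789,256.347,157.33])
E
```

```text
[-17.63  -3.45  -0.37] 0.0 rows 4.3
[-17.24 -10.14  -0.  ] 7.33 rows 4.8
[-11.23 -15.45  -0.  ] 10 rows 4.6
[-10.68 -15.84  -0.  ] 0 rows 4.6
[-1.83 -9.96 -0.  ] 0 rows 2.4
```

play_rows:
  commands:
    - [-17.6,-3.4,-0.4,0,1]
    - [-17.6,-3.4,-0.4,0,1]
    - [-17.6,-3.4,-0.4,0,1]
    - [-17.6,-3.4,-0.4,0,1]
    - [-17.6,-3.4,-0.4,0,1]

```text
clock: 0.52
tool_pos: [407.6, 494.0, 260.2]
eef_rot: [-3.14, 0.006, 2.735]
wrist_force: [1.6, -1.9, 0.2]
finger_gap: 1.002
gripper_force: 0.0
```

play_rows:
  commands:
    - [-17.2,-10.1,0,7.3,1]
    - [-17.2,-10.1,0,7.3,1]
    - [-17.2,-10.1,0,7.3,1]
    - [-17.2,-10.1,0,7.3,1]
    - [-17.2,-10.1,0,7.3,1]

```text
clock: 0.93
tool_pos: [521.5, 337.2, 260.1]
eef_rot: [-3.14, 0.001, 2.615]
wrist_force: [-0.6, -0.2, 1.0]
finger_gap: 0.997
gripper_force: 0.0
```

play_rows:
  commands:
    - [-11.2,-15.4,0,10,1]
    - [-11.2,-15.4,0,10,1]
    - [-11.2,-15.4,0,10,1]
    - [-11.2,-15.4,0,10,1]
    - [-11.2,-15.4,0,10,1]

```text
clock: 1.35
tool_pos: [539.8, 145.5, 260.2]
eef_rot: [-3.139, 0.001, 2.438]
wrist_force: [0.7, -0.5, 0.1]
finger_gap: 1.0
gripper_force: 0.0
```

play_rows:
  commands:
    - [-10.7,-15.8,0,0,1]
    - [-10.7,-15.8,0,0,1]
    - [-10.7,-15.8,0,0,1]
    - [-10.7,-15.8,0,0,1]
    - [-10.7,-15.8,0,0,1]

```text
clock: 1.77
tool_pos: [518.7, -43.6, 260.3]
eef_rot: [-3.14, 0.001, 2.438]
wrist_force: [-0.2, -0.3, 0.6]
finger_gap: 0.999
gripper_force: 0.0
```

play_rows:
  commands:
    - [-1.8,-10,0,0,1]
    - [-1.8,-10,0,0,1]
    - [-1.8,-10,0,0,1]
    - [-1.8,-10,0,0,1]
    - [-1.8,-10,0,0,1]

```text
clock: 2.18
tool_pos: [469.2, -127.1, 260.2]
eef_rot: [3.141, -0.0, 2.441]
wrist_force: [-0.1, 0.9, 0.5]
finger_gap: 0.999
gripper_force: 0.0
```

```bash
python3 - <<'E'
from h import *
import pickle
c=cam('wrist'); save(c,'w1.png',k=1.25); pickle.dump(c,open('w1.pkl','wb')); s=arm.sense()
print(-c['R'].T@c['t'],c['R'],c['fx'],s['tool_pos'],np.degrees(s['eef_rot']),s['clock'],s['joints'])
E
```

```text
[415.92790926 -79.46341777 377.96126994] [[ 0.64510492  0.76409206  0.00172028]
 [ 0.73328195 -0.61972243  0.27971718]
 [ 0.21479577 -0.17918548 -0.9600809 ]] 324.03218138097793 [ 469.95551867 -125.61293617  260.19190061] [ 1.79949062e+02 -2.21045359e-02  1.40032787e+02] 2.2333 [-0.28872358  0.1078978   0.5017592   1.92059442 -0.05845483  1.12690345
  1.10894011]
```

View pics/w1.png

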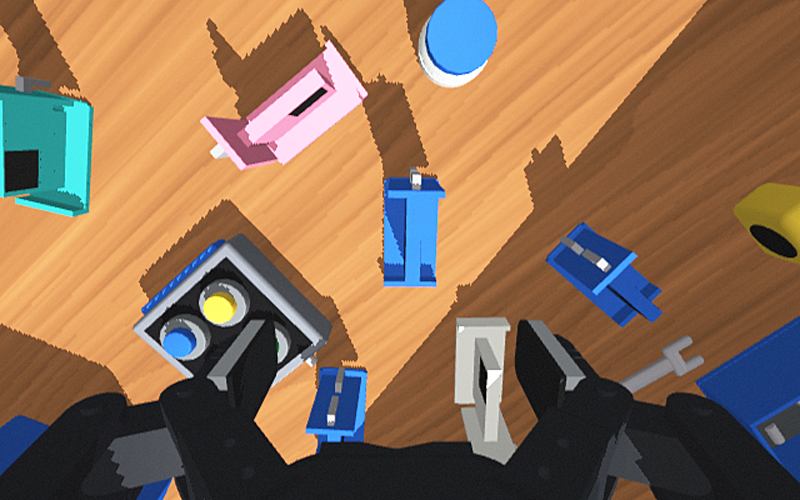

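Wrist view: C is at (415,235), A at (600,275) and B at (337,405). I enlarge the three together to read off their edges and confirm which they are.

```bash
python3 - <<'E'
import pickle,cv2,numpy as np
c=pickle.load(open('w1.pkl','rb')); im=c['color'][:,:,::-1]
g=lambda x0,y0,x1,y1:cv2.resize(im[y0:y1,x0:x1],None,fx=6,fy=6,interpolation=cv2.INTER_CUBIC)
a=g(300,130,360,230); b=g(434,170,494,270); 
cv2.imwrite('pics/c2.png',np.hstack([a,b]))
E
```

```text
(no output)
```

View pics/c2.png

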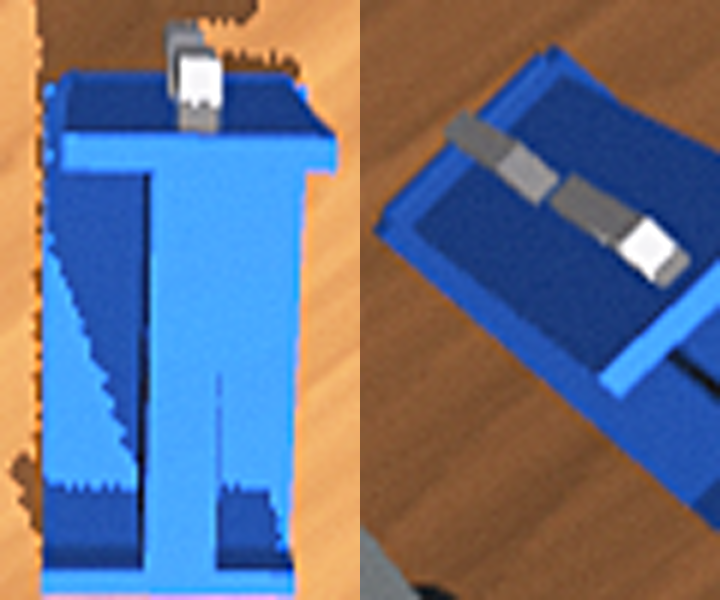

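Left crop (C): the back plate's top rear edge runs from (62,133) to (335,133), and the lip's top outer edge from (42,597) to (293,597). It is a true-blue bracket with its claws toward the image top.

```bash
cat >> h.py <<'E'
def bracket(c,b1,b2,l1,l2):
    "pixels: back-plate rear top edge ends (z95), lip outer top edge ends (z20)"
    B=[onz(c,*p,95) for p in (b1,b2)]; L=[onz(c,*p,20) for p in (l1,l2)]
    bm=sum(B)/2; lm=sum(L)/2; d=(lm-bm)[:2]
    e=(B[1]-B[0])[:2]; f=(L[1]-L[0])[:2]
    yaw=np.degrees(np.arctan2(d[1],d[0]))
    u=d/np.linalg.norm(d); g=((bm[:2]+60*u)+(lm[:2]-40*u))/2
    print('grip',g.round(1),'yaw %.1f len %.1f w %.1f %.1f edge yaws %.1f %.1f'%(yaw,np.linalg.norm(d),np.linalg.norm(e),np.linalg.norm(f),np.degrees(np.arctan2(e[1],e[0])),np.degrees(np.arctan2(f[1],f[0])))); return g,yaw
E
python3 - <<'E'
from h import *
import pickle
c=pickle.load(open('w1.pkl','rb'))
g=lambda x,y:(300+x/6-.5,130+y/6-.5)
bracket(c,g(62,133),g(335,133),g(42,597),g(293,597))
g=lambda x,y:(434+(x-360)/6-.5,170+y/6-.5)
E
```

```text
grip [ 499.1 -131.6] yaw -40.8 len 100.7 w 39.6 49.3 edge yaws 49.8 49.8
```

```bash
python3 - <<'E'
from h import *
plan([(499,-131.5,150,139.5),(499,-131.5,56,139.5)])
E
```

```text
[-2.6   1.41 11.02] 0.53 rows 2.7
[0.  0.  9.4] 0.0 rows 2.3
```

play_rows:
  commands:
    - [-2.6,1.4,11,0.5,1]
    - [-2.6,1.4,11,0.5,1]
    - [-2.6,1.4,11,0.5,1]
    - [-2.6,1.4,11,0.5,1]
    - [-2.6,1.4,11,0.5,1]

```text
clock: 2.65
tool_pos: [498.4, -130.5, 148.9]
eef_rot: [-3.139, -0.003, 2.438]
wrist_force: [0.2, 0.1, 0.2]
finger_gap: 1.001
gripper_force: 0.0
```

play_rows:
  commands:
    - [0,0,3,0,1]
    - [0,0,6,0,1]
    - [0,0,9.4,0,1]
    - [0,0,9.4,0,1]
    - [0,0,9.4,0,1]

```text
clock: 3.07
tool_pos: [499.0, -131.6, 57.2]
eef_rot: [3.141, -0.001, 2.436]
wrist_force: [0.0, -0.0, 0.8]
finger_gap: 1.003
gripper_force: 0.0
```

play_rows:
  commands:
    - [0,0,0,0,-1]
    - [0,0,0,0,-1]
    - [0,0,0,0,-1]
    - [0,0,0,0,-1]
    - [0,0,0,0,-1]
  grip_force: 50

```text
clock: 3.48
tool_pos: [499.4, -132.3, 57.3]
eef_rot: [3.14, 0.001, 2.435]
wrist_force: [-0.5, -0.3, -1.0]
finger_gap: 0.294
gripper_force: 0.0
```

play_rows:
  commands:
    - [0,0,0,0,-1]
    - [0,0,0,0,-1]
    - [0,0,0,0,-1]
    - [0,0,0,0,-1]
    - [0,0,0,0,-1]

```text
clock: 3.9
tool_pos: [499.2, -132.4, 56.9]
eef_rot: [3.141, 0.001, 2.435]
wrist_force: [-0.2, 0.2, 7.0]
finger_gap: 0.134
gripper_force: 50.4
```

play_rows:
  commands:
    - [0,0,-2,0,-1]
    - [0,0,-6,0,-1]
    - [0,0,-10,0,-1]
    - [0,0,-12,0,-1]
    - [0,0,-12,0,-1]

```text
clock: 4.32
tool_pos: [501.7, -133.2, 180.8]
eef_rot: [3.136, 0.007, 2.435]
wrist_force: [1.1, 0.6, -1.8]
finger_gap: 0.138
gripper_force: 49.4
```

```bash
python3 - <<'E'
from h import *
s=arm.sense(); print(s['tool_pos'],np.degrees(s['eef_rot']),s['wrist_force'],s['finger_gap'])
plan([(520,0,220,145),(570,130,260,152.4)])
E
```

```text
[ 501.69764905 -133.22574995  180.78781452] [179.67976114   0.42866304 139.50547407] [ 1.05754155  0.62168695 -1.77379896] 0.13777962366023444
[ 7.26 11.32 -3.92] -5.49 rows 3.4
[ 3.36 13.52 -4.  ] -7.4 rows 3.5
```

play_rows:
  commands:
    - [7.3,11.3,-4,-5.5,-1]
    - [7.3,11.3,-4,-5.5,-1]
    - [7.3,11.3,-4,-5.5,-1]
    - [7.3,11.3,-4,-5.5,-1]
    - [7.3,11.3,-4,-5.5,-1]

```text
clock: 4.73
tool_pos: [516.9, 7.2, 215.8]
eef_rot: [3.139, -0.002, 2.54]
wrist_force: [-0.1, -0.0, -1.6]
finger_gap: 0.133
gripper_force: 49.5
```

```bash
python3 - <<'E'
from h import *
s=arm.sense(); print(s['tool_pos'],np.degrees(s['eef_rot']))
plan([(538,171,260,152.4)])
E
```

```text
[516.91701433   7.23360897 215.84678763] [ 1.79873725e+02 -9.02412468e-02  1.45548197e+02]
[ 7.53 14.7  -4.42] -6.85 rows 4.1
```

play_rows:
  commands:
    - [7.5,14.7,-4.4,-6.8,-1]
    - [7.5,14.7,-4.4,-6.8,-1]
    - [7.5,14.7,-4.4,-6.8,-1]
    - [7.5,14.7,-4.4,-6.8,-1]
    - [7.5,14.7,-4.4,-6.8,-1]

```text
clock: 5.15
tool_pos: [539.4, 174.2, 260.3]
eef_rot: [3.136, -0.002, 2.661]
wrist_force: [-0.1, 1.6, -1.5]
finger_gap: 0.131
gripper_force: 49.6
```

play_rows:
  commands:
    - [0,0,0,0,-1]
    - [0,0,0,0,-1]
    - [0,0,0,0,-1]
    - [0,0,0,0,-1]

```text
clock: 5.48
tool_pos: [539.0, 162.0, 259.3]
eef_rot: [-3.14, -0.001, 2.646]
wrist_force: [-0.7, -0.2, -2.1]
finger_gap: 0.133
gripper_force: 49.6
```

```bash
python3 - <<'E'
from h import *
import pickle
c=cam('wrist'); save(c,'w2.png',k=1.25); pickle.dump(c,open('w2.pkl','wb')); s=arm.sense()
print(s['tool_pos'],np.degrees(s['eef_rot']),s['clock'])
E
```

```text
[539.09091313 162.29091253 259.59079359] [-1.79918042e+02 -3.64433950e-02  1.51642941e+02] 5.5333
```

View pics/w2.png

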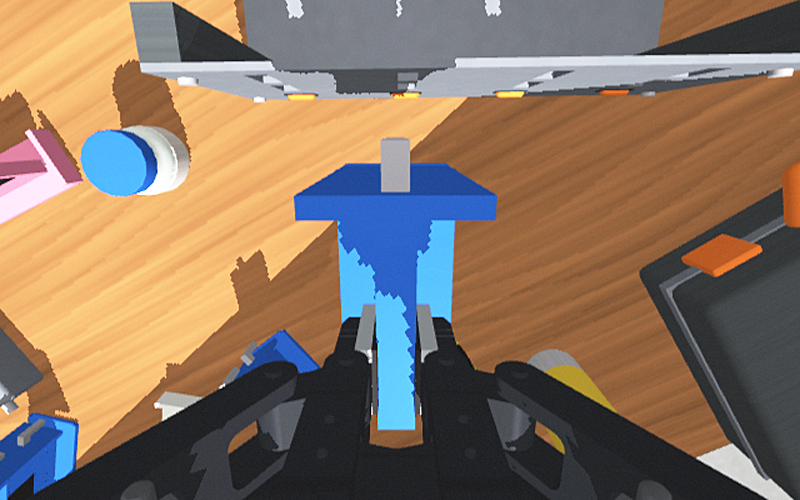

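Wrist view: the rail's top edge spans the image top. The catches are at about (303,97), (405,95), (510,94) and (614,92). The held bracket's back plate is at (395,205) and looks square to the rail.

```bash
python3 - <<'E'
from h import *
import pickle
c=pickle.load(open('w2.pkl','rb'))
h=cv2.cvtColor(c['color'],cv2.COLOR_RGB2HSV); m=cv2.inRange(h,(5,130,100),(28,255,255)); m[:68]=0;m[84:]=0;m[:,:200]=0;m[:,540:]=0
n,l,st,ce=cv2.connectedComponentsWithStats(m); P=[]
for i in range(1,n):
    if st[i,4]>10: p=onz(c,*ce[i],46);P.append(p); print(ce[i].round(1),st[i],p.round(1))
P=np.array(sorted(P,key=lambda p:p[1])); d=P[-1]-P[0]; print(np.degrees(np.arctan2(d[1],d[0]))-90,np.linalg.norm(d))
# held bracket back plate rear top edge / claw in tool frame (z = tcp -6+45)
s=arm.sense(); z=s['tool_pos'][2]-6+45
for q in ((295,195),(497,195)): print(onz(c,q[0]/1.25-.5,q[1]/1.25-.5,z).round(1))
# rail top front edge
print([onz(c,q[0]/1.25-.5,q[1]/1.25-.5,165).round(1) for q in ((140,73),(270,71),(780,68))])
E
```

```text
[458.4  79.2] [ 363   72  177   12 1400] [519.2 329.4  46. ]
[285.3  80.3] [200  74 161  10 801] [441.2 183.   46. ]
-28.04949751908135 165.89742814774897
[478.1 175.  298.6]
[496.8 209.5 298.6]
[array([393.4, 102.3, 165. ]), array([422.5, 158. , 165. ]), array([538.2, 374.5, 165. ])]
```

```bash
python3 - <<'E'
from h import *
import pickle
c=pickle.load(open('w2.pkl','rb'));S=pickle.load(open('scene0.pkl','rb'));T=pickle.load(open('top0.pkl','rb'))
n=np.array([.883,-.469,0]);y=np.array([.469,.883,0])
for u,v in ((303,97),(405,95.5),(510,94),(614,92.5)):
    p=onz(c,u/1.25-.5,v/1.25-.5,45); print(p.round(1),'n %.1f y %.1f'%(p@n,p@y))
for p in (onz(S,360.2,189,44),onz(S,388,189.5,44),onz(S,416,189.9,44),onz(S,444.2,190,44)): print('scene n %.1f y %.1f'%(p@n,p@y))
for q in ((140,73),(780,68)):
    p=onz(c,q[0]/1.25-.5,q[1]/1.25-.5,165); print('top n %.1f y %.1f'%(p@n,p@y))
g=lambda x0,y0,x1,y1,im,k:cv2.resize(im[y0:y1,x0:x1],None,fx=k,fy=k,interpolation=cv2.INTER_CUBIC)
a=g(100,34,300,84,c['color'][:,:,::-1],4); b=g(300,34,500,84,c['color'][:,:,::-1],4)
t=g(90,160,270,250,T['color'][:,:,::-1],800/180)[:200]; s=g(340,140,470,210,S['color'][:,:,::-1],800/130*.5)
s=np.pad(s,((0,0),(0,800-s.shape[1]),(0,0)))
cv2.imwrite('pics/c3.png',np.vstack([a,b,s])[:600])
E
```

```text
[418.7 147.7  45. ] n 300.5 y 326.8
[455.1 217.1  45. ] n 300.0 y 405.2
[492.4 288.4  45. ] n 299.5 y 485.6
[529.3 358.8  45. ] n 299.1 y 565.1
scene n 297.7 y 324.2
scene n 297.9 y 403.5
scene n 297.6 y 483.5
scene n 295.5 y 564.7
top n 299.4 y 274.8
top n 299.5 y 583.1
```

View pics/c3.png

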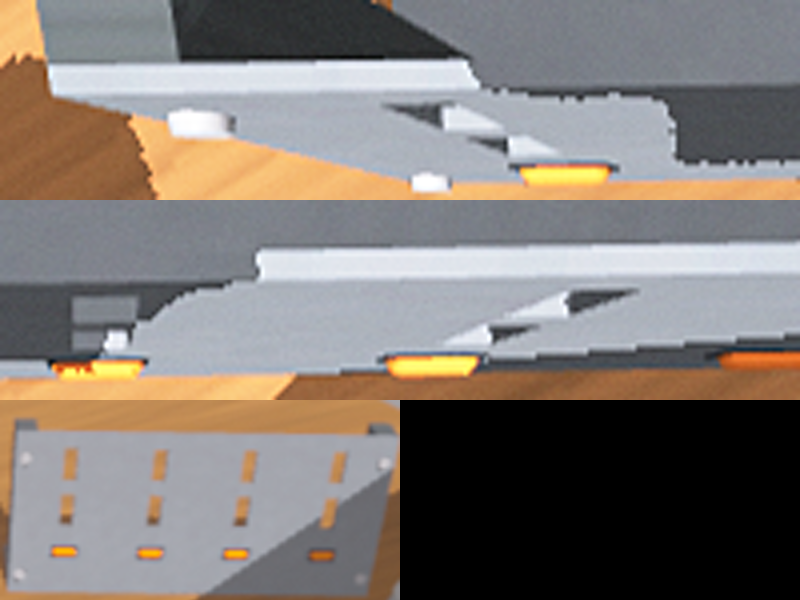

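Estimates: rail face at n≈297.5, column 1 at y'≈404, normal yaw ≈ −27.7°. The bracket is square in the hand.

```bash
cat >> h.py <<'E'
YAW=-27.7
N0=np.array([.883,-.469]);Y0=np.array([.469,.883])
C=N0*297.5+Y0*443.7   # rail face centre
a_=np.radians(YAW); N=np.array([np.cos(a_),np.sin(a_)]); Y=np.array([-np.sin(a_),np.cos(a_)])
def rp(col,out,z): # TCP pose with 'out' mm in front of face at column
    q=C+Y*(80*(col-1.5))+N*out; return (q[0],q[1],z,YAW+180)
E
python3 - <<'E'
from h import *
print(rp(1,60,0),rp(2,60,0),rp(0,60,0))
plan([rp(1,105,200),rp(1,105,114),rp(1,75,114),rp(1,58,114)])
E
```

```text
(np.float64(505.3177357162801), np.float64(188.95333222634622), 0, 152.3) (np.float64(542.5050993742498), np.float64(259.78482228669947), 0, 152.3) (np.float64(468.13037205831057), np.float64(118.12184216599293), 0, 152.3)
[-0.26  0.79  5.96] -0.66 rows 1.4
[0.  0.  8.6] 0.0 rows 2.1
[ 3. -0. -0.] 0.0 rows 0.7
[ 1.7  0.  -0. ] 0.0 rows 0.4
```

play_rows:
  commands:
    - [-0.3,0.8,5.9,-0.7,-1]
    - [-0.3,0.8,5.9,-0.7,-1]
    - [-0.3,0.8,5.9,-0.7,-1]
    - [-0.3,0.8,5.9,-0.7,-1]
    - [-0.3,0.8,5.9,-0.7,-1]

```text
clock: 5.95
tool_pos: [546.7, 169.5, 202.6]
eef_rot: [3.14, 0.002, 2.661]
wrist_force: [0.9, 0.2, -1.9]
finger_gap: 0.131
gripper_force: 49.5
```

play_rows:
  commands:
    - [0,0,4,0,-1]
    - [0,0,8.6,0,-1]
    - [0,0,8.6,0,-1]
    - [0,0,8.6,0,-1]
    - [0,0,8.6,0,-1]

```text
clock: 6.37
tool_pos: [547.4, 170.4, 117.6]
eef_rot: [3.139, 0.002, 2.662]
wrist_force: [-0.0, -0.2, -2.4]
finger_gap: 0.132
gripper_force: 49.6
```

play_rows:
  commands:
    - [1,0,0,0,-1]
    - [2,0,0,0,-1]
    - [2,0,0,0,-1]
    - [2,0,0,0,-1]
    - [2,0,0,0,-1]

```text
clock: 6.78
tool_pos: [528.3, 179.8, 116.2]
eef_rot: [3.14, 0.001, 2.663]
wrist_force: [-0.1, 0.3, -2.3]
finger_gap: 0.137
gripper_force: 49.6
```

```bash
python3 - <<'E'
from h import *
import pickle
c=cam('wrist'); d=cam('scene'); s=arm.sense()
a=cv2.resize(c['color'][20:220,160:480,::-1],(800,500)); 
a=cv2.resize(c['color'][20:180,160:480,::-1],(640,320)); b=cv2.resize(d['color'][130:210,330:490,::-1],(560,280),interpolation=cv2.INTER_CUBIC)
cv2.imwrite('pics/w3.png',np.vstack([a,np.pad(b,((0,0),(0,80),(0,0)))]))
print(s['tool_pos'],np.degrees(s['eef_rot']),s['clock'],s['wrist_force'])
plan([rp(1,58,114)])
E
```

```text
[528.34325158 179.30861545 115.74599225] [1.79963024e+02 3.92491300e-02 1.52517703e+02] 6.8833 [-0.10390026 -0.32991757 -2.36903175]
[ 2.69 -0.21  0.17] 0.22 rows 0.6
```

View pics/w3.png

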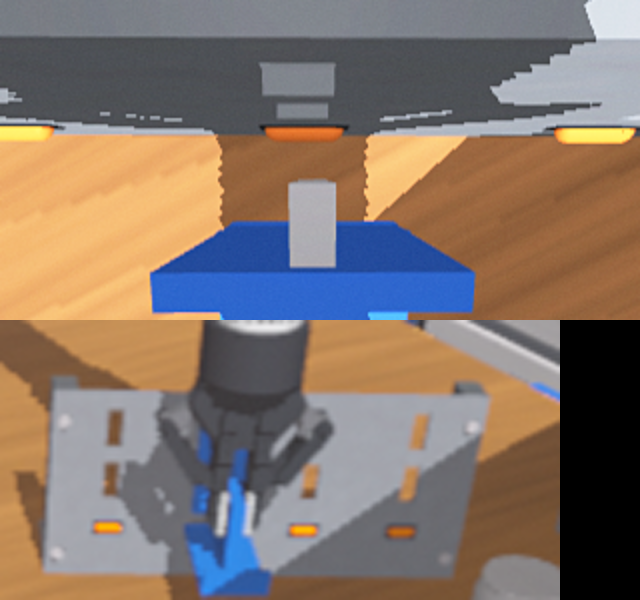

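The claw is centred about 3 mm to the +y side of the slot (claw at 312, slot at 298–304 in the crop), so I shift −2.5 mm in y and lower by 2 mm before pushing.

play_rows:
  commands:
    - [0,-0.25,0.2,0.2,-1]
    - [0,-0.25,0.2,0.2,-1]
    - [0,-0.25,0.2,0.2,-1]
    - [0,-0.25,0.2,0.2,-1]

```text
clock: 7.22
tool_pos: [526.9, 177.0, 113.1]
eef_rot: [-3.141, -0.0, 2.658]
wrist_force: [0.1, 0.6, -1.8]
finger_gap: 0.133
gripper_force: 49.6
```

play_rows:
  commands:
    - [0.6,0,0,0,-1]
    - [1.2,0,0,0,-1]
    - [1.7,0,0,0,-1]
    - [2.2,0,0,0,-1]
    - [2.2,0,0,0,-1]

```text
clock: 7.63
tool_pos: [506.0, 188.3, 113.3]
eef_rot: [-3.142, -0.001, 2.66]
wrist_force: [0.2, 0.3, -1.3]
finger_gap: 0.134
gripper_force: 49.8
```

play_rows:
  commands:
    - [0.2,0,0,0,-1]
    - [0.4,0,0,0,-1]
    - [0.4,0,0,0,-1]
    - [0.4,0,0,0,-1]

```text
clock: 7.97
tool_pos: [505.4, 188.5, 113.6]
eef_rot: [3.14, 0.003, 2.658]
wrist_force: [4.5, -1.1, -4.2]
finger_gap: 0.127
gripper_force: 49.3
```

```bash
python3 - <<'E'
from h import *
s=arm.sense(); print(s['tool_pos'],np.degrees(s['eef_rot']),s['clock'],s['wrist_force'],s['wrist_torque'])
plan([rp(1,60,113)])
E
```

```text
[505.40918881 188.4802098  113.62297605] [1.79924209e+02 1.74582171e-01 1.52269080e+02] 7.9667 [ 4.48141373 -1.05615655 -4.1515274 ] [-0.42417847 -0.94217968 -0.02507428]
[0.03 0.04 0.06] -0.03 rows 0.0
```

Back-plate contact at exactly 60 mm, so the claws are in. Lowering.

play_rows:
  commands:
    - [-0.1,0,0.3,0,-1]
    - [-0.2,0,0.6,0,-1]
    - [-0.2,0,0.8,0,-1]
    - [-0.2,0,0.9,0,-1]
    - [-0.2,0,0.9,0,-1]

```text
clock: 8.38
tool_pos: [505.4, 188.4, 104.3]
eef_rot: [-3.141, -0.001, 2.659]
wrist_force: [1.1, -1.1, 0.8]
finger_gap: 0.134
gripper_force: 50.1
```

play_rows:
  commands:
    - [0,0,0,0,-0.5]
    - [0,0,0,0,-0.3]
    - [0,0,0,0,-0.3]
    - [0,0,0,0,-0.3]
    - [0,0,0,0,-0.3]

```text
clock: 8.8
tool_pos: [505.4, 188.5, 104.4]
eef_rot: [3.141, -0.0, 2.659]
wrist_force: [0.4, -0.2, -0.1]
finger_gap: 0.351
gripper_force: 0.0
```

```bash
python3 - <<'E'
from h import *
s=arm.sense(); print(s['tool_pos'],np.degrees(s['eef_rot']),s['clock'],s['wrist_force'],s['finger_gap'])
plan([rp(1,60,180),rp(1,25,180),rp(1,25,147)])
d=cam('scene'); save(d,'s2.png',(330,120,490,220),4)
E
```

```text
[505.43580553 188.5077186  104.36200692] [ 1.79989312e+02 -1.35281135e-02  1.52339037e+02] 8.8 [ 0.37666394 -0.24205796 -0.1166439 ] 0.3507129117894251
[ 0.03  0.03 -7.56] 0.04 rows 1.8
[ 3.5 -0.  -0. ] 0.0 rows 0.8
[0.  0.  3.3] 0.0 rows 0.8
```

View pics/s2.png

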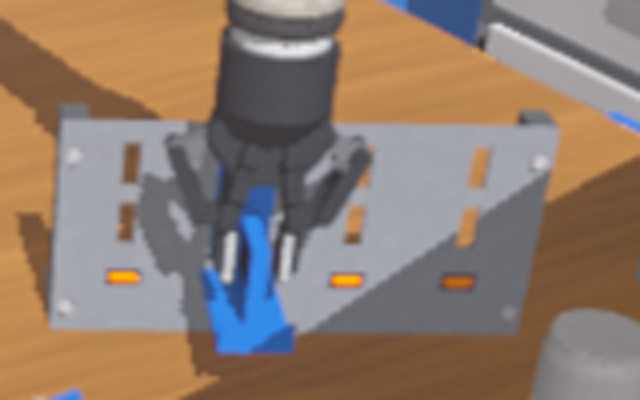

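play_rows:
  commands:
    - [0,0,-3,0,-0.3]
    - [0,0,-6,0,-0.3]
    - [0,0,-7.6,0,-0.3]
    - [0,0,-7.6,0,-1]
    - [0,0,-7.6,0,-1]

```text
clock: 9.27
tool_pos: [506.0, 188.6, 181.1]
eef_rot: [3.14, 0.001, 2.659]
wrist_force: [-0.4, 0.1, -0.5]
finger_gap: 0.078
gripper_force: 0.0
```

play_rows:
  commands:
    - [1.5,0,0,0,-1]
    - [3.5,0,0,0,-1]
    - [3.5,0,0,0,-1]
    - [3.5,0,0,0,-1]
    - [3.5,0,0,0,-1]

```text
clock: 9.68
tool_pos: [474.4, 204.1, 179.4]
eef_rot: [-3.14, -0.0, 2.659]
wrist_force: [-0.2, -0.9, -0.1]
finger_gap: -0.002
gripper_force: 0.0
```

play_rows:
  commands:
    - [0,0,1.5,0,-1]
    - [0,0,3,0,-1]
    - [0,0,3.7,0,-1]
    - [0,0,3.7,0,-1]
    - [0,0,3.7,0,-1]

```text
clock: 10.1
tool_pos: [474.8, 204.0, 143.0]
eef_rot: [-3.141, -0.0, 2.658]
wrist_force: [1.1, -0.5, 0.2]
finger_gap: 0.002
gripper_force: 0.0
```

```bash
python3 - <<'E'
from h import *
s=arm.sense(); print(s['tool_pos'],s['clock'],s['wrist_force'],s['finger_gap'])
plan([rp(1,25,125)])
E
```

```text
[474.82568558 204.01765052 142.9747647 ] 10.1 [ 1.07253474 -0.48177191  0.15005376] 0.0020446755959623326
[0.1  0.08 1.8 ] -0.02 rows 0.4
```

play_rows:
  commands:
    - [0,0,0.4,0,-1]
    - [0,0,0.7,0,-1]
    - [0,0,0.9,0,-1]
    - [0,0,1.1,0,-1]
    - [0,0,1.2,0,-1]

```text
clock: 10.52
tool_pos: [475.9, 205.3, 132.9]
eef_rot: [3.138, 0.002, 2.659]
wrist_force: [-0.3, 0.3, 2.7]
finger_gap: 0.003
gripper_force: 1.4
```

play_rows:
  commands:
    - [0,0,0.2,0,-1]
    - [0,0,0.4,0,-1]
    - [0,0,0.6,0,-1]
    - [0,0,0.7,0,-1]
    - [0,0,0.7,0,-1]

```text
clock: 10.93
tool_pos: [474.4, 204.5, 124.5]
eef_rot: [-3.141, -0.001, 2.659]
wrist_force: [-1.6, -1.4, 4.9]
finger_gap: -0.001
gripper_force: 2.7
```

play_rows:
  commands:
    - [0,0,0.2,0,-1]
    - [0,0,0.3,0,-1]
    - [0,0,0.3,0,-1]
    - [0,0,0.3,0,-1]

```text
clock: 11.27
tool_pos: [474.6, 204.7, 124.1]
eef_rot: [3.141, -0.002, 2.658]
wrist_force: [-7.1, -2.3, 25.1]
finger_gap: -0.001
gripper_force: 12.1
```

play_rows:
  commands:
    - [0,0,-2,0,-1]
    - [0,0,-5,0,-1]
    - [0,0,-8,0,-1]
    - [0,0,-11,0,-1]
    - [0,0,-11,0,-1]

```text
clock: 11.68
tool_pos: [477.8, 205.9, 236.8]
eef_rot: [3.132, 0.005, 2.658]
wrist_force: [0.4, 0.2, -0.0]
finger_gap: -0.004
gripper_force: 0.0
```

```bash
python3 - <<'E'
from h import *
s=arm.sense(); print(s['tool_pos'],s['clock'],s['wrist_force'],s['finger_gap'])
plan([(545,110,250,165),(610,-30,260,185)])
E
```

```text
[477.78229779 205.86694283 236.78765036] 11.6833 [ 0.3804012   0.16512928 -0.00692913] -0.00383423945848448
[-10.41  -5.36  -1.32] -12.69 rows 2.8
[ -9.9  -11.84  -1.  ] -20 rows 3.7
```

play_rows:
  commands:
    - [-10.4,-5.4,-1.3,-12.7,1]
    - [-10.4,-5.4,-1.3,-12.7,1]
    - [-10.4,-5.4,-1.3,-12.7,1]
    - [-10.4,-5.4,-1.3,-12.7,1]
    - [-10.4,-5.4,-1.3,-12.7,1]

```text
clock: 12.1
tool_pos: [542.6, 105.1, 243.8]
eef_rot: [-3.14, 0.0, 2.874]
wrist_force: [0.6, 0.4, -0.7]
finger_gap: 0.709
gripper_force: 0.0
```

play_rows:
  commands:
    - [-10,-11.8,-1,-20,1]
    - [-10,-11.8,-1,-20,1]
    - [-10,-11.8,-1,-20,1]
    - [-10,-11.8,-1,-20,1]
    - [-10,-11.8,-1,-20,1]

```text
clock: 12.52
tool_pos: [609.1, -40.2, 254.2]
eef_rot: [-3.135, 0.001, -3.064]
wrist_force: [0.7, -2.1, 0.9]
finger_gap: 0.998
gripper_force: 0.0
```

play_rows:
  commands:
    - [0,0,0,0,1]
    - [0,0,0,0,1]
    - [0,0,0,0,1]

```text
clock: 12.77
tool_pos: [607.1, -28.3, 253.4]
eef_rot: [3.14, -0.002, -3.05]
wrist_force: [0.2, 0.9, -0.1]
finger_gap: 0.997
gripper_force: 0.0
```

```bash
python3 - <<'E'
from h import *
import pickle
c=cam('wrist'); s=arm.sense(); pickle.dump(c,open('w4.pkl','wb'))
save(c,'w4.png',k=1.25); print(s['tool_pos'],np.degrees(s['eef_rot']),s['joints'])
E
```

```text
[607.13303866 -28.4401013  253.6673767 ] [ 1.79910321e+02 -6.65331189e-02 -1.74750814e+02] [-0.30186511  0.34259419  0.35991426  1.65225122 -0.13028805  1.1715873
  1.75221614]
```

View pics/w4.png

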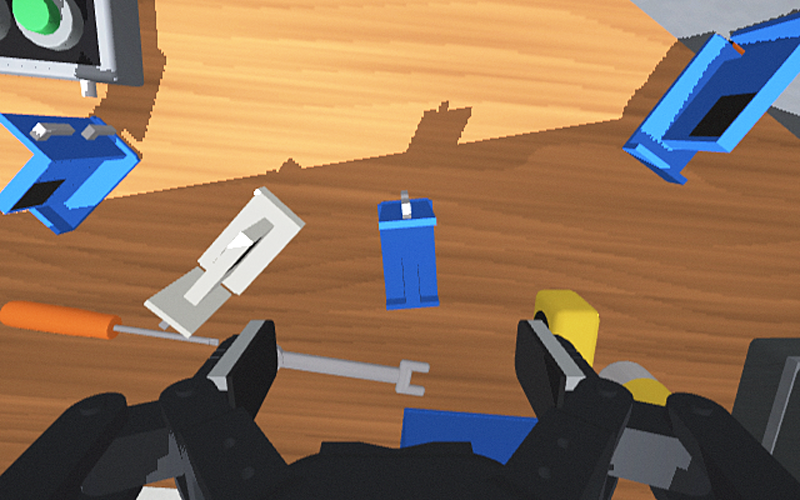

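A is at about (408,255). Its back-plate top rear edge runs from (379,222) to (436,217), and its lip edge from (388,310) to (438,305). The black-and-silver claws face the image top.

```bash
python3 - <<'E'
from h import *
import pickle
c=pickle.load(open('w4.pkl','rb'))
g=lambda x,y:(x/1.25-.5,y/1.25-.5)
p,y=bracket(c,g(379,222),g(436,217.5),g(388,309.5),g(438,305.5))
y=(y+ -0)
plan([(*p,150,y+180),(*p,56,y+180)])
E
```

```text
grip [651.8  -9.5] yaw 9.9 len 99.6 w 39.7 47.1 edge yaws 99.8 100.1
[-4.62  1.48 10.37] -4.65 rows 2.7
[-0.   0.   9.4] 0.0 rows 2.3
```

play_rows:
  commands:
    - [-4.6,1.4,10.3,-4.7,1]
    - [-4.6,1.4,10.3,-4.7,1]
    - [-4.6,1.4,10.3,-4.7,1]
    - [-4.6,1.4,10.3,-4.7,1]
    - [-4.6,1.4,10.3,-4.7,1]

```text
clock: 13.23
tool_pos: [651.0, -11.2, 149.4]
eef_rot: [3.14, -0.004, -2.969]
wrist_force: [-0.8, -0.3, 0.1]
finger_gap: 1.004
gripper_force: 0.0
```

play_rows:
  commands:
    - [0,0,3,0,1]
    - [0,0,6,0,1]
    - [0,0,9.4,0,1]
    - [0,0,9.4,0,1]
    - [0,0,9.4,0,1]

```text
clock: 13.65
tool_pos: [651.8, -13.3, 58.2]
eef_rot: [3.141, -0.001, -2.972]
wrist_force: [0.1, -1.0, 0.6]
finger_gap: 0.993
gripper_force: 0.0
```

play_rows:
  commands:
    - [0,0,0,0,-1]
    - [0,0,0,0,-1]
    - [0,0,0,0,-1]
    - [0,0,0,0,-1]
    - [0,0,0,0,-1]
  grip_force: 50

```text
clock: 14.07
tool_pos: [653.0, -13.4, 58.6]
eef_rot: [-3.142, 0.002, -2.972]
wrist_force: [-0.3, -0.1, 0.0]
finger_gap: 0.3
gripper_force: 0.0
```

play_rows:
  commands:
    - [0,0,0,0,-1]
    - [0,0,0,0,-1]
    - [0,0,0,0,-1]
    - [0,0,0,0,-1]
    - [0,0,0,0,-1]

```text
clock: 14.48
tool_pos: [652.9, -13.2, 58.0]
eef_rot: [3.141, 0.001, -2.972]
wrist_force: [-1.4, 0.9, 4.7]
finger_gap: 0.132
gripper_force: 50.2
```

play_rows:
  commands:
    - [0,0,-3,0,-1]
    - [0,0,-7,0,-1]
    - [0,0,-11,0,-1]
    - [0,0,-13,0,-1]
    - [0,0,-13,0,-1]

```text
clock: 14.9
tool_pos: [655.4, -14.1, 192.6]
eef_rot: [-3.14, 0.01, -2.972]
wrist_force: [-0.0, 0.2, -2.2]
finger_gap: 0.129
gripper_force: 49.4
```

play_rows:
  commands:
    - [0,0,0,0,-1]
    - [0,0,0,0,-1]

```text
clock: 15.07
tool_pos: [650.7, -13.3, 185.0]
eef_rot: [3.141, -0.004, -2.972]
wrist_force: [0.7, -0.5, -3.6]
finger_gap: 0.133
gripper_force: 49.3
```

```bash
python3 - <<'E'
from h import *
s=arm.sense(); print(s['tool_pos'],np.degrees(s['eef_rot']),s['wrist_force'],s['finger_gap'])
plan([(620,130,200,172),(*rp(2,110,200)[:3],152.3),rp(2,110,114)])
E
```

```text
[650.72028948 -13.26342237 185.00466825] [ 179.95749096   -0.23565161 -170.26853736] [ 0.7215145  -0.53620812 -3.55407962] 0.13310183892474434
[ 0.61 14.64 -1.5 ] 17.73 rows 3.5
[ 4.77 10.09 -0.  ] 19.7 rows 2.8
[0.  0.  8.6] 0.0 rows 2.1
```

play_rows:
  commands:
    - [0.6,14.6,-1.5,17.7,-1]
    - [0.6,14.6,-1.5,17.7,-1]
    - [0.6,14.6,-1.5,17.7,-1]
    - [0.6,14.6,-1.5,17.7,-1]
    - [0.6,14.6,-1.5,17.7,-1]

```text
clock: 15.48
tool_pos: [618.5, 139.1, 199.4]
eef_rot: [3.138, -0.006, 3.014]
wrist_force: [-0.5, 1.6, -2.6]
finger_gap: 0.137
gripper_force: 49.5
```

play_rows:
  commands:
    - [4.8,10.1,0,19.7,-1]
    - [4.8,10.1,0,19.7,-1]
    - [4.8,10.1,0,19.7,-1]
    - [4.8,10.1,0,19.7,-1]
    - [4.8,10.1,0,19.7,-1]

```text
clock: 15.9
tool_pos: [585.7, 238.8, 199.2]
eef_rot: [-3.138, -0.003, 2.665]
wrist_force: [-0.6, -2.3, -2.1]
finger_gap: 0.135
gripper_force: 49.7
```

play_rows:
  commands:
    - [0,0,4,0,-1]
    - [0,0,8,0,-1]
    - [0,0,8,0,-1]
    - [0,0,8,0,-1]
    - [0,0,8,0,-1]

```text
clock: 16.32
tool_pos: [589.4, 234.8, 123.1]
eef_rot: [3.141, 0.001, 2.657]
wrist_force: [0.2, 0.0, -2.0]
finger_gap: 0.134
gripper_force: 49.8
```

```bash
python3 - <<'E'
from h import *
s=arm.sense(); print(s['tool_pos'],np.degrees(s['eef_rot']),s['wrist_force'],s['finger_gap'])
plan([rp(2,75,114),rp(2,60,114)])
E
```

```text
[589.36871583 234.84541221 123.0761726 ] [1.79992851e+02 7.66151094e-02 1.52238998e+02] [ 0.22972523  0.04286183 -1.97477749] 0.13399673651635152
[3.81 0.03 0.91] -0.06 rows 0.9
[ 1.5  0.  -0. ] 0.0 rows 0.4
```

play_rows:
  commands:
    - [1,0,0.9,0,-1]
    - [2,0,0.9,0,-1]
    - [2,0,0.9,0,-1]
    - [2,0,0.9,0,-1]
    - [2,0,0.9,0,-1]

```text
clock: 16.73
tool_pos: [570.8, 246.0, 114.2]
eef_rot: [3.14, 0.001, 2.66]
wrist_force: [0.2, 0.1, -2.4]
finger_gap: 0.133
gripper_force: 49.9
```

```bash
python3 - <<'E'
from h import *
import pickle
s=arm.sense(); print(s['tool_pos'],np.degrees(s['eef_rot']))
plan([rp(2,60,114)])
c=cam('wrist'); pickle.dump(c,open('w5.pkl','wb'))
im=c['color']; h=cv2.cvtColor(im,cv2.COLOR_RGB2HSV)
m=cv2.inRange(h,(100,120,60),(125,255,255)); m[:100]=0
for r in range(140,175,3):
    x=np.where(m[r])[0]; x=x[(x>200)&(x<440)]
    if len(x): print(r,x.min(),x.max(),(x.min()+x.max())/2, im[r,300:345,0][::4])
m=cv2.inRange(h,(5,200,140),(25,255,255)); m[110:]=0
n,l,st,ce=cv2.connectedComponentsWithStats(m)
print([(ce[i].round(1),st[i]) for i in range(1,n) if st[i,4]>30])
E
```

```text
[570.78412537 245.98907386 114.22612072] [1.79913616e+02 5.78222125e-02 1.52379230e+02]
[ 3.15 -0.09  0.02] 0.08 rows 0.8
140 221 379 300.0 [ 46  37 207 204 206 207 207 226  43  46  44  44]
143 222 385 303.5 [ 43  40 210 205 206 203 206 228  45  43  40  43]
146 222 390 306.0 [ 46  45 174 175 174 172 197 214  40  42  46  45]
149 222 397 309.5 [54 52 51 49 50 50 50 54 53 53 54 49]
152 222 397 309.5 [57 59 58 58 57 56 58 57 57 59 60 59]
155 223 397 310.0 [56 55 56 58 58 60 54 59 60 56 57 57]
158 223 397 310.0 [59 59 54 62 59 60 57 61 56 59 61 60]
161 223 397 310.0 [60 57 56 60 59 58 60 60 55 59 55 62]
164 224 396 310.0 [56 55 56 56 57 54 60 55 58 59 57 58]
167 224 396 310.0 [55 61 59 61 61 63 61 57 56 57 61 56]
170 224 363 293.5 [60 57 58 59 58 59 59 60 57 58 59 58]
173 224 363 293.5 [59 60 59 56 59 58 58 59 59 59 56 61]
[(array([459.9,  73.8]), array([442,  69,  41,   8, 122], dtype=int32)), (array([314.3,  73.8]), array([295,  70,  40,   7, 114], dtype=int32))]
```

play_rows:
  commands:
    - [0.6,0,0,0,-1]
    - [1.2,0,0,0,-1]
    - [1.8,0,0,0,-1]
    - [2.4,0,0,0,-1]
    - [2.4,0,0,0,-1]

```text
clock: 17.2
tool_pos: [547.4, 258.0, 113.1]
eef_rot: [-3.141, -0.002, 2.661]
wrist_force: [-0.1, 0.6, -2.0]
finger_gap: 0.127
gripper_force: 49.9
```

play_rows:
  commands:
    - [0.2,0,0,0,-1]
    - [0.4,0,0,0,-1]
    - [0.6,0,0,0,-1]
    - [0.8,0,0,0,-1]
    - [0.8,0,0,0,-1]

```text
clock: 17.62
tool_pos: [544.4, 259.1, 113.7]
eef_rot: [3.14, 0.005, 2.658]
wrist_force: [4.1, -1.5, -4.2]
finger_gap: 0.136
gripper_force: 49.5
```

```bash
python3 - <<'E'
from h import *
s=arm.sense(); print(s['tool_pos'],np.degrees(s['eef_rot']),s['clock'],s['wrist_force'],s['wrist_torque'])
plan([rp(2,60,113)])
E
```

```text
[544.35865814 259.1390594  113.7189393 ] [179.90602519   0.26523947 152.26711925] 17.6167 [ 4.13750924 -1.51830667 -4.22853943] [-0.32625244 -0.97629842 -0.01757435]
[ 0.19 -0.03  0.07] -0.03 rows 0.1
```

play_rows:
  commands:
    - [-0.1,0,0.3,0,-1]
    - [-0.2,0,0.6,0,-1]
    - [-0.2,0,0.8,0,-1]
    - [-0.2,0,0.9,0,-1]
    - [-0.2,0,0.9,0,-1]

```text
clock: 18.03
tool_pos: [544.7, 259.1, 105.0]
eef_rot: [3.141, 0.001, 2.658]
wrist_force: [1.1, -1.6, 2.2]
finger_gap: 0.13
gripper_force: 50.6
```

play_rows:
  commands:
    - [0,0,0,0,-0.5]
    - [0,0,0,0,-0.3]
    - [0,0,0,0,-0.3]
    - [0,0,0,0,-0.3]
    - [0,0,0,0,-0.3]

```text
clock: 18.45
tool_pos: [543.5, 259.7, 104.1]
eef_rot: [-3.141, -0.001, 2.659]
wrist_force: [-0.3, 0.4, 0.1]
finger_gap: 0.347
gripper_force: 0.0
```

play_rows:
  commands:
    - [0,0,-3,0,-0.3]
    - [0,0,-6,0,-0.3]
    - [0,0,-7.6,0,-0.3]
    - [0,0,-7.6,0,-1]
    - [0,0,-7.6,0,-1]

```text
clock: 18.87
tool_pos: [544.3, 259.7, 181.2]
eef_rot: [3.14, 0.001, 2.659]
wrist_force: [0.0, -0.4, -0.6]
finger_gap: 0.074
gripper_force: 0.0
```

play_rows:
  commands:
    - [1.5,0,0,0,-1]
    - [3.6,0,0,0,-1]
    - [3.6,0,0,0,-1]
    - [3.6,0,0,0,-1]
    - [3.6,0,0,0,-1]

```text
clock: 19.28
tool_pos: [511.9, 275.6, 179.4]
eef_rot: [-3.14, -0.0, 2.659]
wrist_force: [0.4, -1.0, 0.1]
finger_gap: 0.0
gripper_force: 0.0
```

```bash
python3 - <<'E'
from h import *
s=arm.sense(); print(s['tool_pos'],s['clock'],s['wrist_force'],s['finger_gap'])
plan([rp(2,25,141)])
d=cam('scene'); save(d,'s3.png',(330,120,490,220),4)
E
```

```text
[511.86695999 275.55579465 179.371982  ] 19.2833 [ 0.3517694  -1.00237498  0.10637571] 3.1436607595754887e-06
[0.05 0.03 3.84] 0.03 rows 0.9
```

View pics/s3.png

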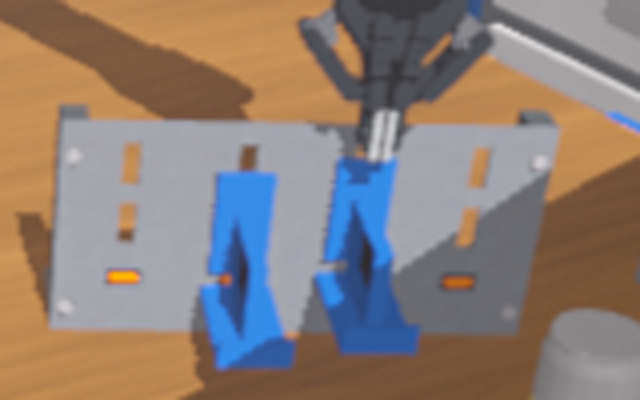

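The first bracket, at (245,270), is locked. The second, at (370,255), sits higher because it is hooked and resting on its catch. Next I press it down.

play_rows:
  commands:
    - [0,0,1.5,0,-1]
    - [0,0,3,0,-1]
    - [0,0,3.8,0,-1]
    - [0,0,3.8,0,-1]
    - [0,0,3.8,0,-1]

```text
clock: 19.75
tool_pos: [512.3, 275.5, 142.0]
eef_rot: [-3.141, -0.0, 2.658]
wrist_force: [0.7, -0.3, 0.7]
finger_gap: 0.002
gripper_force: 0.0
```

play_rows:
  commands:
    - [0,0,0.3,0,-1]
    - [0,0,0.6,0,-1]
    - [0,0,0.9,0,-1]
    - [0,0,1.1,0,-1]
    - [0,0,1.2,0,-1]

```text
clock: 20.17
tool_pos: [512.8, 276.4, 131.0]
eef_rot: [3.14, 0.001, 2.659]
wrist_force: [0.5, 0.1, 0.5]
finger_gap: 0.001
gripper_force: 0.2
```

play_rows:
  commands:
    - [0,0,0.2,0,-1]
    - [0,0,0.4,0,-1]
    - [0,0,0.6,0,-1]
    - [0,0,0.7,0,-1]
    - [0,0,0.7,0,-1]

```text
clock: 20.58
tool_pos: [511.9, 276.2, 124.4]
eef_rot: [-3.142, -0.001, 2.659]
wrist_force: [-2.9, -1.8, 8.9]
finger_gap: -0.003
gripper_force: 4.7
```

```bash
python3 - <<'E'
from h import *
s=arm.sense(); print(s['tool_pos'],s['clock'],s['wrist_force'],s['finger_gap'])
E
```

```text
[511.89082243 276.18110944 124.423651  ] 20.5833 [-2.90515966 -1.80479008  8.88492604] -0.002845096920272391
```

play_rows:
  commands:
    - [0,0,0.2,0,-1]
    - [0,0,0.3,0,-1]
    - [0,0,0.3,0,-1]
    - [0,0,0.3,0,-1]

```text
clock: 20.92
tool_pos: [512.1, 276.3, 124.1]
eef_rot: [3.14, -0.002, 2.658]
wrist_force: [-8.1, -3.1, 24.1]
finger_gap: -0.001
gripper_force: 12.7
```

play_rows:
  commands:
    - [0,0,-2,0,-1]
    - [0,0,-5,0,-1]
    - [0,0,-9,0,-1]
    - [0,0,-12,0,-1]
    - [0,0,-12,0,-1]

```text
clock: 21.33
tool_pos: [515.6, 277.6, 247.0]
eef_rot: [3.131, 0.006, 2.658]
wrist_force: [0.7, 0.3, 0.2]
finger_gap: -0.002
gripper_force: 0.0
```

play_rows:
  commands:
    - [0,0,0,0,-1]
    - [0,0,0,0,-1]

```text
clock: 21.5
tool_pos: [511.3, 275.9, 239.3]
eef_rot: [-3.14, -0.001, 2.659]
wrist_force: [-0.4, 0.6, -0.7]
finger_gap: -0.001
gripper_force: 0.0
```

```bash
python3 - <<'E'
from h import *
s=arm.sense(); print(s['tool_pos'],s['clock'],s['wrist_force'],s['finger_gap'])
plan([(560,110,250,145),(580,-80,255,137),(565,-255,255,137)])
E
```

```text
[511.3259546  275.87855512 239.33477283] 21.5 [-0.37367604  0.5794956  -0.67311422] -0.00073290771218887
[-12.01 -12.43  -1.07] 7.34 rows 4.2
[-12.54 -14.42  -0.5 ] 8 rows 4.6
[-10.84 -13.82  -0.  ] 0 rows 4.2
```

play_rows:
  commands:
    - [-12,-12.4,-1,7.3,1]
    - [-12,-12.4,-1,7.3,1]
    - [-12,-12.4,-1,7.3,1]
    - [-12,-12.4,-1,7.3,1]
    - [-12,-12.4,-1,7.3,1]

```text
clock: 21.92
tool_pos: [561.4, 100.2, 249.2]
eef_rot: [-3.136, 0.003, 2.519]
wrist_force: [0.7, -1.2, 1.3]
finger_gap: 0.707
gripper_force: 0.0
```

play_rows:
  commands:
    - [-12.5,-14.4,-0.5,8,1]
    - [-12.5,-14.4,-0.5,8,1]
    - [-12.5,-14.4,-0.5,8,1]
    - [-12.5,-14.4,-0.5,8,1]
    - [-12.5,-14.4,-0.5,8,1]

```text
clock: 22.33
tool_pos: [579.0, -84.8, 253.6]
eef_rot: [-3.137, -0.0, 2.386]
wrist_force: [-1.1, 0.6, 0.2]
finger_gap: 1.0
gripper_force: 0.0
```

play_rows:
  commands:
    - [-10.8,-13.8,0,0,1]
    - [-10.8,-13.8,0,0,1]
    - [-10.8,-13.8,0,0,1]
    - [-10.8,-13.8,0,0,1]
    - [-10.8,-13.8,0,0,1]

```text
clock: 22.75
tool_pos: [561.3, -262.5, 253.7]
eef_rot: [-3.135, 0.0, 2.38]
wrist_force: [-0.3, -1.4, 0.1]
finger_gap: 1.0
gripper_force: 0.0
```

play_rows:
  commands:
    - [0,0,0,0,1]
    - [0,0,0,0,1]
    - [0,0,0,0,1]

```text
clock: 23.0
tool_pos: [565.9, -251.2, 253.8]
eef_rot: [3.141, -0.003, 2.394]
wrist_force: [0.4, 0.9, 0.3]
finger_gap: 0.998
gripper_force: 0.0
```

```bash
python3 - <<'E'
from h import *
import pickle
c=cam('wrist'); s=arm.sense(); pickle.dump(c,open('w6.pkl','wb'))
save(c,'w6.png',k=1.25); print(s['tool_pos'],np.degrees(s['eef_rot']),s['joints'])
E
```

```text
[ 566.14382836 -250.95777249  254.12933111] [ 1.79973077e+02 -1.38936747e-01  1.37218071e+02] [-0.13789948  0.41171877  0.65675011  1.62839022 -0.26696569  1.19499701
  1.40187892]
```

View pics/w6.png

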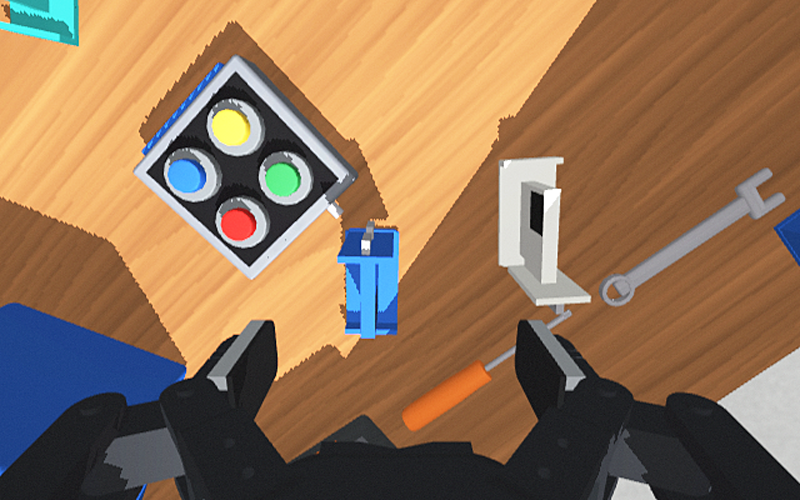

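B is at about (370,290). Its back-plate top rear edge runs from (338,261) to (393,258), and its lip edge from (346,335) to (397,333). The keys are yellow (230,125), green (282,178), blue (186,175) and red (237,224).

```bash
python3 - <<'E'
from h import *
import pickle
c=pickle.load(open('w6.pkl','rb'))
g=lambda x,y:(x/1.25-.5,y/1.25-.5)
p,y=bracket(c,g(338,261.5),g(393,258.5),g(346,336),g(397,334))
im=c['color']
for r in (202,205,208,211,214,218): print(r,[tuple(int(v) for v in im[r,x]) for x in (264,268,272,276,280,304,308,312,316,320)])
h=cv2.cvtColor(im,cv2.COLOR_RGB2HSV); m=cv2.inRange(h,(98,100,50),(125,255,255)); m[:,:265]=0; m[:,330:]=0; m[:180]=0; m[280:]=0
for r in range(184,272,4):
    x=np.where(m[r])[0]; print(r,x.min() if len(x) else '',x.max() if len(x) else '',end=' | ')
print()
H={'g':(45,80),'y':(24,34),'b':(100,118),'r':(0,4)}
for k,(a,b) in H.items():
    m=cv2.inRange(h,(a,130,90),(b,255,255)); m[210:]=0;m[:,:120]=0;m[:70]=0;m[:,265:]=0
    n,l,st,ce=cv2.connectedComponentsWithStats(m); i=1+np.argmax(st[1:,4]); print(k,ce[i].round(1),st[i],onz(c,*ce[i],62).round(1))
plan([(*p,150,y+180),(*p,56,y+180)])
E
```

```text
grip [ 605.3 -316.1] yaw -43.9 len 98.3 w 39.4 49.0 edge yaws 50.4 49.6
202 [(249, 196, 123), (250, 194, 118), (16, 61, 144), (35, 73, 147), (36, 72, 148), (32, 72, 145), (36, 74, 148), (35, 69, 143), (81, 187, 255), (247, 178, 98)]
205 [(247, 191, 114), (255, 200, 110), (63, 157, 255), (63, 150, 255), (70, 157, 255), (44, 101, 221), (44, 101, 220), (47, 105, 222), (78, 186, 255), (248, 185, 103)]
208 [(249, 198, 123), (255, 192, 104), (73, 183, 255), (78, 184, 255), (81, 184, 255), (79, 184, 255), (81, 184, 255), (80, 184, 255), (77, 183, 255), (248, 184, 102)]
211 [(248, 189, 118), (245, 186, 111), (252, 188, 134), (119, 140, 215), (42, 96, 209), (83, 185, 255), (76, 181, 255), (82, 186, 255), (76, 182, 255), (248, 185, 107)]
214 [(243, 183, 111), (246, 188, 116), (249, 195, 122), (141, 111, 118), (41, 93, 193), (80, 186, 255), (78, 182, 255), (78, 183, 255), (78, 181, 255), (249, 185, 105)]
218 [(246, 188, 116), (248, 192, 118), (244, 185, 114), (122, 96, 111), (40, 88, 194), (80, 187, 255), (80, 184, 255), (82, 184, 255), (80, 185, 255), (247, 188, 107)]
184 277 316 | 188 276 318 | 192 276 318 | 196 274 318 | 200 272 318 | 204 270 318 | 208 270 318 | 212 276 318 | 216 277 318 | 220 277 317 | 224 277 317 | 228 277 317 | 232 277 317 | 236 277 317 | 240 277 317 | 244 277 317 | 248 277 317 | 252 277 317 | 256 277 317 | 260 277 317 | 264 276 317 | 268 289 299 | 
g [225.8 142.8] [212 130  29  27 572] [ 479.9 -285.1   62. ]
y [183.5 101.3] [170  88  30  28 595] [ 428.2 -285.8   62. ]
b [149.1 140. ] [134 127  31  27 660] [ 428.9 -336.1   62. ]
r [190.4 178.9] [177 166  28  26 575] [ 480. -336.   62.]
[-7.29 -2.12 10.41] 1.09 rows 3.1
[0.  0.  9.4] 0.0 rows 2.3
```

```bash
python3 - <<'E'
from h import *
import pickle
c=pickle.load(open('w6.pkl','rb'))
p,y=bracket(c,(269.7,203.5),(314.8,204.7),(276.2,266.5),(317.2,266.5))
im=c['color']
for x in (274,284,292,306,314): print(x,[int(v) for v in im[198:214,x,1]],[int(v) for v in im[260:272,x,1]])
plan([(*p,150,y+180),(*p,56,y+180)])
E
```

```text
grip [ 603.7 -314.4] yaw -44.1 len 100.2 w 40.1 49.1 edge yaws 45.5 47.1
274 [63, 68, 67, 68, 69, 65, 79, 157, 190, 182, 184, 181, 185, 198, 204, 201] [189, 190, 192, 197, 198, 193, 190, 191, 188, 184, 186, 181]
284 [69, 68, 69, 69, 69, 64, 52, 155, 193, 182, 182, 190, 162, 109, 89, 90] [73, 67, 53, 154, 191, 185, 184, 188, 201, 208, 200, 195]
292 [255, 237, 151, 160, 163, 135, 72, 121, 176, 184, 180, 180, 185, 180, 179, 177] [182, 183, 184, 183, 186, 185, 184, 186, 185, 195, 146, 86]
306 [67, 68, 73, 69, 67, 68, 63, 102, 169, 189, 185, 183, 184, 184, 185, 184] [71, 70, 63, 97, 172, 195, 196, 151, 100, 97, 100, 99]
314 [87, 86, 85, 89, 111, 124, 122, 139, 176, 187, 184, 184, 182, 184, 183, 184] [70, 68, 69, 77, 88, 92, 94, 95, 100, 99, 103, 96]
[-7.07 -2.1  10.41] 1.28 rows 3.1
[0.  0.  9.4] 0.0 rows 2.3
```

play_rows:
  commands:
    - [-7.1,-2.1,10.4,1.3,0.3]
    - [-7.1,-2.1,10.4,1.3,0.3]
    - [-7.1,-2.1,10.4,1.3,0.3]
    - [-7.1,-2.1,10.4,1.3,0.3]
    - [-7.1,-2.1,10.4,1.3,0.3]

```text
clock: 23.47
tool_pos: [602.4, -315.5, 147.7]
eef_rot: [-3.139, -0.006, 2.37]
wrist_force: [-0.6, 0.2, 0.9]
finger_gap: 0.65
gripper_force: 0.0
```

play_rows:
  commands:
    - [0,0,0,0,0.3]
    - [0,0,0,0,0.3]

```text
clock: 23.63
tool_pos: [604.5, -316.2, 153.4]
eef_rot: [3.139, 0.002, 2.371]
wrist_force: [-0.6, -1.0, 1.4]
finger_gap: 0.651
gripper_force: 0.0
```

```bash
python3 - <<'E'
from h import *
s=arm.sense(); print(s['tool_pos'],np.degrees(s['eef_rot']),s['finger_gap'])
plan([(603.7,-314.4,56,136)])
E
```

```text
[ 604.53515644 -316.20802659  153.39491624] [1.79875896e+02 1.35932534e-01 1.35846188e+02] 0.6510653219826144
[0.19 0.07 9.74] -0.15 rows 2.3
```

play_rows:
  commands:
    - [0.1,0.1,3,0,0.3]
    - [0.1,0.1,6,0,0.3]
    - [0.1,0.1,9.7,0,0.3]
    - [0.1,0.1,9.7,0,0.3]
    - [0.1,0.1,9.7,0,0.3]

```text
clock: 24.05
tool_pos: [603.1, -314.4, 54.7]
eef_rot: [3.141, -0.002, 2.37]
wrist_force: [-0.0, 0.2, 1.5]
finger_gap: 0.646
gripper_force: 0.0
```

play_rows:
  commands:
    - [0,0,0,0,-1]
    - [0,0,0,0,-1]
    - [0,0,0,0,-1]
    - [0,0,0,0,-1]
    - [0,0,0,0,-1]
  grip_force: 50

```text
clock: 24.47
tool_pos: [604.6, -317.0, 56.9]
eef_rot: [3.14, 0.004, 2.369]
wrist_force: [0.8, 1.1, 6.6]
finger_gap: 0.132
gripper_force: 50.5
```

play_rows:
  commands:
    - [0,0,0,0,-1]
    - [0,0,0,0,-1]
    - [0,0,0,0,-1]
    - [0,0,0,0,-1]

```text
clock: 24.8
tool_pos: [604.6, -317.0, 56.9]
eef_rot: [3.14, 0.004, 2.369]
wrist_force: [-0.3, 0.9, 6.7]
finger_gap: 0.134
gripper_force: 50.5
```

play_rows:
  commands:
    - [0,0,-3,0,-1]
    - [0,0,-7,0,-1]
    - [0,0,-11,0,-1]
    - [0,0,-14,0,-1]
    - [0,0,-14,0,-1]

```text
clock: 25.22
tool_pos: [606.4, -319.1, 202.9]
eef_rot: [3.137, 0.013, 2.368]
wrist_force: [1.3, -0.8, -1.2]
finger_gap: 0.133
gripper_force: 49.4
```

play_rows:
  commands:
    - [0,0,0,0,-1]
    - [0,0,0,0,-1]
    - [0,0,0,0,-1]

```text
clock: 25.47
tool_pos: [602.2, -315.1, 192.3]
eef_rot: [-3.141, -0.004, 2.369]
wrist_force: [0.5, -0.6, -1.7]
finger_gap: 0.135
gripper_force: 49.3
```

```bash
python3 - <<'E'
from h import *
s=arm.sense(); print(s['tool_pos'],np.degrees(s['eef_rot']),s['wrist_force'],s['finger_gap'])
plan([(600,-125,215,145),(560,60,210,152.3),rp(0,110,200)])
E
```

```text
[ 602.23827391 -315.05907872  192.28154371] [-179.95877317   -0.2065945   135.73380649] [ 0.4547588  -0.59397802 -1.72799181] 0.13495823030838258
[13.43 13.45 -2.27] -9.27 rows 4.6
[13.89 12.86  0.5 ] -7.3 rows 4.5
[5.84 0.88 1.  ] 0.0 rows 1.4
```

play_rows:
  commands:
    - [13.4,13.4,-2.3,-9.3,-1]
    - [13.4,13.4,-2.3,-9.3,-1]
    - [13.4,13.4,-2.3,-9.3,-1]
    - [13.4,13.4,-2.3,-9.3,-1]
    - [13.4,13.4,-2.3,-9.3,-1]

```text
clock: 25.88
tool_pos: [600.4, -120.0, 215.5]
eef_rot: [3.14, -0.005, 2.537]
wrist_force: [0.8, 1.6, -1.4]
finger_gap: 0.136
gripper_force: 49.4
```

play_rows:
  commands:
    - [13.9,12.9,0.5,-7.3,-1]
    - [13.9,12.9,0.5,-7.3,-1]
    - [13.9,12.9,0.5,-7.3,-1]
    - [13.9,12.9,0.5,-7.3,-1]
    - [13.9,12.9,0.5,-7.3,-1]

```text
clock: 26.3
tool_pos: [558.3, 65.1, 210.2]
eef_rot: [3.141, -0.005, 2.665]
wrist_force: [1.0, 0.1, -1.6]
finger_gap: 0.133
gripper_force: 49.4
```

play_rows:
  commands:
    - [0,0,0,0,-1]
    - [0,0,0,0,-1]
    - [0,0,0,0,-1]

```text
clock: 26.55
tool_pos: [560.3, 57.7, 211.3]
eef_rot: [-3.139, -0.001, 2.658]
wrist_force: [0.0, -0.7, -2.5]
finger_gap: 0.129
gripper_force: 49.4
```

```bash
python3 - <<'E'
from h import *
s=arm.sense(); print(s['tool_pos'],np.degrees(s['eef_rot']),s['wrist_force'],s['finger_gap'])
plan([rp(0,110,180),rp(0,110,122)])
E
```

```text
[560.31254656  57.6534411  211.30876197] [-1.79872565e+02 -4.51372743e-02  1.52280912e+02] [ 0.01817392 -0.72126386 -2.45719811] 0.12863000452693057
[5.97 1.07 3.13] -0.02 rows 1.6
[0.  0.  5.8] 0.0 rows 1.4
```

play_rows:
  commands:
    - [6,1.1,3.1,0,-1]
    - [6,1.1,3.1,0,-1]
    - [6,1.1,6,0,-1]
    - [6,1.1,9,0,-1]
    - [6,1.1,9,0,-1]

```text
clock: 26.97
tool_pos: [508.6, 93.9, 117.5]
eef_rot: [-3.133, -0.007, 2.656]
wrist_force: [-1.0, -0.1, -2.0]
finger_gap: 0.135
gripper_force: 49.2
```

play_rows:
  commands:
    - [1,0,0.5,0,-1]
    - [2.5,0,0.5,0,-1]
    - [2.5,0,0.5,0,-1]
    - [2.5,0,0.5,0,-1]
    - [2.5,0,0.5,0,-1]

```text
clock: 27.38
tool_pos: [492.2, 107.7, 118.7]
eef_rot: [3.139, 0.002, 2.658]
wrist_force: [-0.0, 0.1, -0.9]
finger_gap: 0.132
gripper_force: 49.4
```

```bash
python3 - <<'E'
from h import *
import pickle
s=arm.sense(); print(s['tool_pos'],np.degrees(s['eef_rot']))
plan([rp(0,60,113)])
c=cam('wrist'); pickle.dump(c,open('w7.pkl','wb'))
im=c['color']; h=cv2.cvtColor(im,cv2.COLOR_RGB2HSV)
m=cv2.inRange(h,(98,100,50),(125,255,255)); m[:100]=0
for r in range(140,175,5):
    x=np.where(m[r])[0]; x=x[(x>200)&(x<440)]
    if len(x): print(r,x.min(),x.max(),(x.min()+x.max())/2, im[r,300:345,0][::4])
m=cv2.inRange(h,(5,200,140),(25,255,255)); m[110:]=0
n,l,st,ce=cv2.connectedComponentsWithStats(m)
print([(ce[i].round(1),st[i]) for i in range(1,n) if st[i,4]>30])
E
```

```text
[492.17926855 107.6816625  118.68034115] [1.79870432e+02 1.40239843e-01 1.52272469e+02]
[ 2.61 -0.19  0.57] -0.03 rows 0.6
140 258 439 348.5 [ 34  48 168 165 163 163 167  36  33  34  30  33]
145 249 439 344.0 [ 31  47 165 166 167 165 165  33  32  32  34  34]
150 240 439 339.5 [34 21 58 56 61 61 59 29 29 34 27 35]
155 235 439 337.0 [42 46 39 46 43 47 45 46 47 42 45 43]
160 235 439 337.0 [45 45 45 45 43 43 47 46 44 47 48 45]
165 236 439 337.5 [49 44 45 44 46 45 46 45 47 46 43 45]
170 236 439 337.5 [48 44 45 42 45 45 42 48 45 43 45 45]
[(array([311.9,  83.8]), array([293,  81,  39,   7, 246], dtype=int32))]
```

Same alignment as the first bracket; I apply the 2 mm correction and push.

play_rows:
  commands:
    - [0,-0.2,0.5,0,-1]
    - [0,-0.2,0.5,0,-1]
    - [0,-0.2,0.5,0,-1]
    - [0,-0.2,0.5,0,-1]

```text
clock: 27.77
tool_pos: [489.8, 106.0, 112.2]
eef_rot: [-3.141, 0.0, 2.658]
wrist_force: [-1.1, 0.7, -1.8]
finger_gap: 0.136
gripper_force: 49.4
```

play_rows:
  commands:
    - [0.6,0,0,0,-1]
    - [1.2,0,0,0,-1]
    - [1.7,0,0,0,-1]
    - [2.2,0,0,0,-1]
    - [2.2,0,0,0,-1]

```text
clock: 28.18
tool_pos: [469.6, 117.0, 112.5]
eef_rot: [3.141, 0.0, 2.66]
wrist_force: [-0.3, 0.4, -1.5]
finger_gap: 0.135
gripper_force: 49.4
```

play_rows:
  commands:
    - [0.2,0,0,0,-1]
    - [0.4,0,0,0,-1]
    - [0.6,0,0,0,-1]
    - [0.6,0,0,0,-1]

```text
clock: 28.52
tool_pos: [469.4, 117.1, 113.2]
eef_rot: [3.138, 0.01, 2.657]
wrist_force: [9.6, -5.9, -7.6]
finger_gap: 0.131
gripper_force: 48.7
```

```bash
python3 - <<'E'
from h import *
s=arm.sense(); print(s['tool_pos'],np.degrees(s['eef_rot']),s['clock'],s['wrist_force'],s['wrist_torque'])
plan([rp(0,60,104)])
E
```

```text
[469.44055804 117.13980795 113.21573872] [179.81977396   0.58436277 152.23768443] 28.5167 [ 9.63852925 -5.85753883 -7.56465482] [-1.11528098 -1.99712394 -0.0382894 ]
[0.16 0.03 0.92] -0.06 rows 0.2
```

play_rows:
  commands:
    - [-0.2,0,0.2,0,-1]
    - [-0.4,0,0.5,0,-1]
    - [-0.4,0,0.8,0,-1]
    - [-0.4,0,0.9,0,-1]
    - [-0.4,0,0.9,0,-1]

```text
clock: 28.93
tool_pos: [469.6, 117.3, 103.9]
eef_rot: [3.141, 0.002, 2.658]
wrist_force: [3.1, -2.8, 3.0]
finger_gap: 0.134
gripper_force: 50.5
```

play_rows:
  commands:
    - [0,0,0,0,-0.5]
    - [0,0,0,0,-0.3]
    - [0,0,0,0,-0.3]
    - [0,0,0,0,-0.3]
    - [0,0,0,0,-0.3]

```text
clock: 29.35
tool_pos: [467.9, 117.7, 103.0]
eef_rot: [-3.141, -0.001, 2.659]
wrist_force: [1.0, -0.2, -0.1]
finger_gap: 0.35
gripper_force: 0.0
```

play_rows:
  commands:
    - [0,0,-3,0,-0.3]
    - [0,0,-6,0,-0.3]
    - [0,0,-7.6,0,-0.3]
    - [0,0,-7.6,0,-1]
    - [0,0,-7.6,0,-1]

```text
clock: 29.77
tool_pos: [468.7, 117.8, 179.9]
eef_rot: [3.14, 0.001, 2.659]
wrist_force: [-0.4, -0.1, -1.1]
finger_gap: 0.077
gripper_force: 0.0
```

play_rows:
  commands:
    - [1.5,0,0,0,-1]
    - [3.6,0,0,0,-1]
    - [3.6,0,0,0,-1]
    - [3.6,0,0,0,-1]
    - [3.6,0,0,0,-1]

```text
clock: 30.18
tool_pos: [436.4, 133.8, 178.5]
eef_rot: [-3.14, -0.0, 2.659]
wrist_force: [0.4, -0.5, 0.1]
finger_gap: -0.001
gripper_force: 0.0
```

```bash
python3 - <<'E'
from h import *
s=arm.sense(); print(s['tool_pos'],s['clock'],s['wrist_force'],s['finger_gap'])
plan([rp(0,25,141)])
E
```

```text
[436.36313959 133.81229375 178.51232643] 30.1833 [ 0.41079081 -0.54776123  0.06848103] -0.0008490478296746216
[-0.04  0.09  3.75] 0.03 rows 0.9
```

play_rows:
  commands:
    - [0,0.1,1.5,0,-1]
    - [0,0.1,3,0,-1]
    - [0,0.1,3.7,0,-1]
    - [0,0.1,3.7,0,-1]
    - [0,0.1,3.7,0,-1]

```text
clock: 30.6
tool_pos: [437.3, 134.5, 142.0]
eef_rot: [-3.14, -0.0, 2.658]
wrist_force: [-0.8, 0.4, 0.5]
finger_gap: -0.0
gripper_force: 0.0
```

play_rows:
  commands:
    - [0,0,0.3,0,-1]
    - [0,0,0.6,0,-1]
    - [0,0,0.9,0,-1]
    - [0,0,1.1,0,-1]
    - [0,0,1.2,0,-1]

```text
clock: 31.02
tool_pos: [438.0, 135.3, 130.9]
eef_rot: [3.14, 0.001, 2.659]
wrist_force: [0.0, -0.1, 1.6]
finger_gap: -0.001
gripper_force: 0.6
```

play_rows:
  commands:
    - [0,0,0.2,0,-1]
    - [0,0,0.4,0,-1]
    - [0,0,0.6,0,-1]
    - [0,0,0.7,0,-1]
    - [0,0,0.7,0,-1]

```text
clock: 31.43
tool_pos: [436.9, 135.1, 124.3]
eef_rot: [-3.141, -0.002, 2.658]
wrist_force: [-3.7, -2.5, 13.5]
finger_gap: -0.0
gripper_force: 6.8
```

play_rows:
  commands:
    - [0,0,0.2,0,-1]
    - [0,0,0.3,0,-1]
    - [0,0,0.3,0,-1]
    - [0,0,0.3,0,-1]

```text
clock: 31.77
tool_pos: [437.2, 135.3, 123.9]
eef_rot: [3.141, -0.003, 2.658]
wrist_force: [-12.0, -3.0, 38.6]
finger_gap: 0.001
gripper_force: 19.0
```

play_rows:
  commands:
    - [0,0,-2,0,-1]
    - [0,0,-5,0,-1]
    - [0,0,-9,0,-1]
    - [0,0,-12,0,-1]
    - [0,0,-12,0,-1]

```text
clock: 32.18
tool_pos: [440.6, 136.3, 245.9]
eef_rot: [3.132, 0.006, 2.659]
wrist_force: [0.7, 0.1, -1.0]
finger_gap: 0.001
gripper_force: 0.0
```

play_rows:
  commands:
    - [0,0,0,0,-1]
    - [0,0,0,0,-1]

```text
clock: 32.35
tool_pos: [436.3, 134.9, 239.4]
eef_rot: [-3.141, -0.001, 2.659]
wrist_force: [-0.4, 0.2, -0.6]
finger_gap: -0.001
gripper_force: 0.0
```

```bash
python3 - <<'E'
from h import *
s=arm.sense(); print(s['tool_pos'],s['clock'],s['wrist_force'],s['finger_gap'])
plan([(520,30,230,150),(520,-150,220,140),(480,-287,150,135)])
d=cam('scene'); t=cam('top')
a=cv2.resize(d['color'][110:230,300:480,::-1],(540,360),interpolation=cv2.INTER_CUBIC); b=cv2.resize(t['color'][:,:,::-1],(384,240))
cv2.imwrite('pics/s4.png',np.vstack([a,np.pad(b,((0,0),(0,156),(0,0)))]))
E
```

```text
[436.30229868 134.88061975 239.41560769] 32.35 [-0.38892379  0.17342192 -0.61916794] -0.0014093326571743086
[-12.28  -5.4    0.94] 2.34 rows 3.2
[ -9.   -15.59   1.  ] 10 rows 4.3
[ -5.74 -13.07   7.  ] 5 rows 3.8
```

View pics/s4.png

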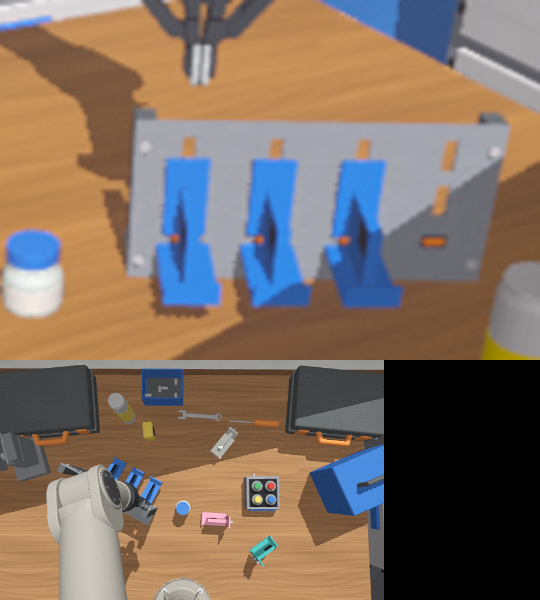

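All three brackets sit at the same locked height, at (185,235), (270,235) and (360,235), and no other blue bracket is visible. Now the keys. The green key is at about (479.5,−287.5).

play_rows:
  commands:
    - [-12.3,-5.4,0.9,2.3,-1]
    - [-12.3,-5.4,0.9,2.3,-1]
    - [-12.3,-5.4,0.9,2.3,-1]
    - [-12.3,-5.4,0.9,2.3,-1]
    - [-12.3,-5.4,0.9,2.3,-1]

```text
clock: 32.87
tool_pos: [521.5, 26.0, 229.7]
eef_rot: [-3.137, 0.0, 2.611]
wrist_force: [0.9, 1.2, 0.3]
finger_gap: -0.003
gripper_force: 0.0
```

play_rows:
  commands:
    - [-9,-15.6,1,10,-1]
    - [-9,-15.6,1,10,-1]
    - [-9,-15.6,1,10,-1]
    - [-9,-15.6,1,10,-1]
    - [-9,-15.6,1,10,-1]

```text
clock: 33.28
tool_pos: [518.6, -155.6, 220.4]
eef_rot: [-3.138, 0.0, 2.437]
wrist_force: [-0.8, -0.8, 0.6]
finger_gap: -0.002
gripper_force: 0.0
```

play_rows:
  commands:
    - [-5.7,-13.1,7,5,-1]
    - [-5.7,-13.1,7,5,-1]
    - [-5.7,-13.1,7,5,-1]
    - [-5.7,-13.1,7,5,-1]
    - [-5.7,-13.1,7,5,-1]

```text
clock: 33.7
tool_pos: [474.4, -291.7, 147.9]
eef_rot: [-3.135, -0.005, 2.347]
wrist_force: [-0.1, -1.4, 0.9]
finger_gap: 0.0
gripper_force: 0.0
```

play_rows:
  commands:
    - [0,0,0,0,-1]
    - [0,0,0,0,-1]
    - [0,0,0,0,-1]
    - [0,0,0,0,-1]

```text
clock: 34.03
tool_pos: [481.7, -285.0, 151.5]
eef_rot: [3.14, -0.0, 2.36]
wrist_force: [-0.5, 0.5, 0.6]
finger_gap: 0.001
gripper_force: 0.0
```

```bash
python3 - <<'E'
from h import *
s=arm.sense(); print(s['tool_pos'],s['clock'],s['wrist_force'],s['finger_gap'])
plan([(479.5,-287.5,100,135)])
c=cam('wrist'); save(c,'w8.png',(140,80,480,370),2)
E
```

```text
[ 481.70178678 -285.00462691  151.46417997] 34.0333 [-0.5246358   0.4720837   0.64929969] 0.0010793726987565336
[-0.02 -0.33  5.15] 0.23 rows 1.2
```

View pics/w8.png

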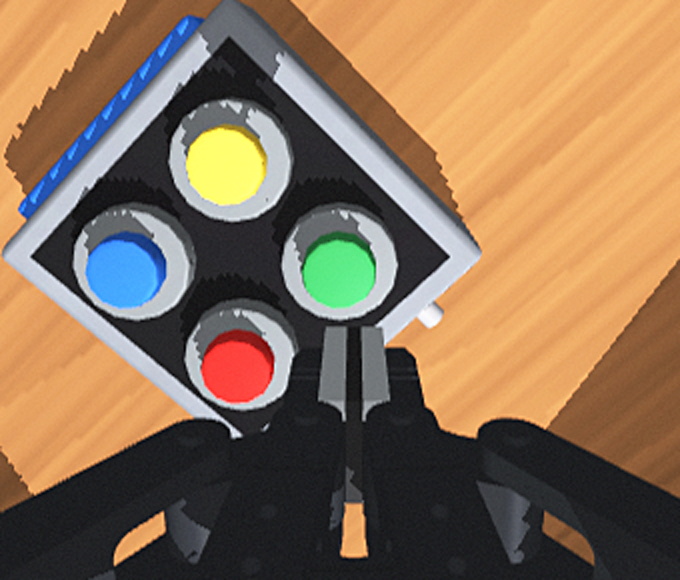

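The wrist view shows the closed fingertips at (354,330), just before the green key at (340,272). The offset is 3–5 mm, so I shift −4 mm in y and press.

play_rows:
  commands:
    - [0,-0.4,2,0,-1]
    - [0,-0.4,4,0,-1]
    - [0,-0.4,5.1,0,-1]
    - [0,-0.4,5.1,0,-1]
    - [0,-0.4,5.1,0,-1]

```text
clock: 34.5
tool_pos: [477.9, -289.3, 100.2]
eef_rot: [-3.142, -0.001, 2.358]
wrist_force: [0.8, -0.5, 0.4]
finger_gap: 0.0
gripper_force: 0.0
```

play_rows:
  commands:
    - [0,0,0.5,0,-1]
    - [0,0,1,0,-1]
    - [0,0,1.4,0,-1]
    - [0,0,1.7,0,-1]
    - [0,0,1.9,0,-1]

```text
clock: 34.92
tool_pos: [478.2, -290.0, 81.5]
eef_rot: [3.141, 0.001, 2.357]
wrist_force: [-0.4, 1.1, 4.9]
finger_gap: -0.005
gripper_force: 2.3
```

play_rows:
  commands:
    - [0,0,0.1,0,-1]
    - [0,0,0.1,0,-1]
    - [0,0,0.1,0,-1]
    - [0,0,0.1,0,-1]

```text
clock: 35.25
tool_pos: [478.2, -290.0, 81.1]
eef_rot: [3.14, 0.001, 2.357]
wrist_force: [-0.3, 1.4, 6.8]
finger_gap: 0.001
gripper_force: 3.2
```

```bash
python3 - <<'E'
from h import *
s=arm.sense(); print(s['tool_pos'],s['clock'],s['wrist_force'],s['finger_gap'])
E
```

```text
[ 478.20319921 -290.02408293   81.12643312] 35.25 [-0.30851878  1.38769729  6.77957972] 0.0013680237415618502
```

Green is fully down at 6.8 N. Releasing it and moving to yellow.

play_rows:
  commands:
    - [0,0,-1,0,-1]
    - [0,0,-3,0,-1]
    - [0,0,-4,0,-1]
    - [0,0,-4,0,-1]
    - [0,0,-4,0,-1]

```text
clock: 35.67
tool_pos: [477.9, -289.9, 120.7]
eef_rot: [3.141, 0.001, 2.357]
wrist_force: [-0.2, 0.2, 0.2]
finger_gap: -0.002
gripper_force: 0.0
```

```bash
python3 - <<'E'
from h import *
s=arm.sense(); print(s['tool_pos'],s['wrist_force'])
plan([(427.5,-288.5,120,135),(427.5,-288.5,100,135)])
E
```

```text
[ 477.85549342 -289.88100229  120.6870561 ] [-0.17805854  0.15559965  0.15242178]
[ 3.66 -3.46  0.07] 0.04 rows 1.2
[0. 0. 2.] 0 rows 0.5
```

play_rows:
  commands:
    - [3.7,-3.5,0,0,-1]
    - [3.7,-3.5,0,0,-1]
    - [3.7,-3.5,0,0,-1]
    - [3.7,-3.5,2,0,-1]
    - [3.7,-3.5,2,0,-1]

```text
clock: 36.08
tool_pos: [425.6, -286.8, 97.7]
eef_rot: [-3.141, -0.005, 2.357]
wrist_force: [-1.0, 0.2, -0.4]
finger_gap: -0.002
gripper_force: 0.0
```

play_rows:
  commands:
    - [0,0,0.5,0,-1]
    - [0,0,1,0,-1]
    - [0,0,1.4,0,-1]
    - [0,0,1.7,0,-1]
    - [0,0,2,0,-1]

```text
clock: 36.5
tool_pos: [427.3, -288.5, 80.6]
eef_rot: [3.141, 0.0, 2.357]
wrist_force: [-4.3, 4.6, 28.7]
finger_gap: 0.001
gripper_force: 14.9
```

play_rows:
  commands:
    - [0,0,0.1,0,-1]
    - [0,0,0.1,0,-1]
    - [0,0,0.1,0,-1]
    - [0,0,0.1,0,-1]

```text
clock: 36.83
tool_pos: [427.3, -288.6, 80.9]
eef_rot: [3.14, -0.0, 2.356]
wrist_force: [-2.7, 3.4, 15.5]
finger_gap: 0.001
gripper_force: 7.7
```

Yellow is fully down. Next is blue, at about (428,−340).

play_rows:
  commands:
    - [0,0,-1,0,-1]
    - [0,0,-3,0,-1]
    - [0,0,-4,0,-1]
    - [0,0,-4,0,-1]
    - [0,0,-4,0,-1]

```text
clock: 37.25
tool_pos: [427.1, -288.5, 119.5]
eef_rot: [3.141, 0.001, 2.357]
wrist_force: [-0.8, 0.4, -0.8]
finger_gap: 0.001
gripper_force: 0.0
```

```bash
python3 - <<'E'
from h import *
s=arm.sense(); print(s['tool_pos'],s['wrist_force'])
plan([(427.5,-340,120,135)])
E
```

```text
[ 427.0996255  -288.48983488  119.51262654] [-0.76418962  0.35470186 -0.84184907]
[-3.67 -3.62 -0.05] 0.04 rows 1.2
```

play_rows:
  commands:
    - [-3.7,-3.6,0,0,-1]
    - [-3.7,-3.6,0,0,-1]
    - [-3.7,-3.6,0,0,-1]
    - [-3.7,-3.6,2,0,-1]
    - [-3.7,-3.6,2,0,-1]

```text
clock: 37.67
tool_pos: [425.6, -337.6, 96.0]
eef_rot: [-3.141, -0.007, 2.357]
wrist_force: [-0.3, 0.4, -0.5]
finger_gap: -0.003
gripper_force: 0.0
```

play_rows:
  commands:
    - [0,0,0.5,0,-1]
    - [0,0,1,0,-1]
    - [0,0,1.4,0,-1]
    - [0,0,1.7,0,-1]
    - [0,0,1.9,0,-1]

```text
clock: 38.08
tool_pos: [427.7, -339.5, 80.8]
eef_rot: [3.14, -0.001, 2.357]
wrist_force: [-5.0, 4.9, 23.5]
finger_gap: 0.004
gripper_force: 12.0
```

play_rows:
  commands:
    - [0,0,0,0,-1]
    - [0,0,0,0,-1]
    - [0,0,0,0,-1]
    - [0,0,0,0,-1]

```text
clock: 38.42
tool_pos: [427.6, -339.4, 81.1]
eef_rot: [3.14, -0.001, 2.357]
wrist_force: [-1.7, 3.1, 7.1]
finger_gap: 0.001
gripper_force: 3.9
```

play_rows:
  commands:
    - [0,0,-1,0,-1]
    - [0,0,-4,0,-1]
    - [0,0,-8,0,-1]
    - [0,0,-10,0,-1]
    - [0,0,-10,0,-1]

```text
clock: 38.83
tool_pos: [429.9, -342.9, 185.6]
eef_rot: [3.139, 0.01, 2.356]
wrist_force: [0.4, 0.7, 0.4]
finger_gap: 0.001
gripper_force: 0.0
```

play_rows:
  commands:
    - [0,0,0,0,-1]
    - [0,0,0,0,-1]
    - [0,0,0,0,-1]
    - [0,0,0,0,-1]

```text
clock: 39.17
tool_pos: [426.8, -339.5, 179.0]
eef_rot: [-3.141, -0.002, 2.357]
wrist_force: [-0.3, 0.0, -0.1]
finger_gap: 0.002
gripper_force: 0.0
```

```bash
python3 -c "
from workcell import arm
print(arm.sign_off())"
```

```text
the job is handed in; nothing more can be done
None
```

I hooked and locked all three blue brackets in the rail, then pressed green, yellow and blue fully down in order, released each one, and handed in the job; the hand-in returned no verdict.

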